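# Load chamber slides into a covered culture dish

## Task

Move all the chamber slides from the slide case into the glass culture dish for incubation: slide the case's cover back, raise the dish's lid one edge first, just until that edge is clear of the rim with the opposite edge still down, so that the condensation runs off to the side, then carry it low and lay it flat, knob up, on the white pad. When every slide lies flat and upright on the dish's floor, set the lid back centred and level on the dish, slide the case's cover fully shut, and leave the other things on the bench where they are.

Things in the scene. Friction and masses are not known exactly. Their poses are not given: they have to be found in the camera images.
- dish: the culture dish: round shallow clear-glass petri dish standing loose on the bench, 144 mm outside diameter, wall 2.5 mm, 25 mm high, inner floor 139 mm across, 4 mm above its underside. Origin: centre of its underside, z up. It stands left of the bench's middle or near the middle; the pad is at the other place. About 0.4 kg; it slides if pushed.
- lid_knob (a point): the round glass knob in the middle of the dish's lid: 24 mm across, its straight sides run from 5 mm below to 6 mm above this point, its top is 8 mm above it. The point is on the lid's axis, z up along the knob, 14.5 mm above the lid's flat top. Lid seated: the point is 43 mm above the dish's underside; lid flat on the pad: 32 mm above the bench.
- lid_rim (a point): the same lid: flat, round, clear glass, 158 mm outside diameter, 3.5 mm thick, with a skirt all round (inside diameter 152 mm, 12 mm deep) that hangs over the dish's rim with 4 mm play; about 0.17 kg. This point is the centre of the skirt's lower edge, 30 mm below the knob point, z up; the lid's underside, which rests on the dish's rim, is 12 mm above it.
- pad_top (a point): the white bench pad for the lid, fixed, 170 mm square, 2 mm thick; this point is the centre of its top, x and y along its sides.
- case: the slide case, fixed: a low grey box 250 mm long (x), 141 mm wide (y), 24 mm high, 32 mm along the two side rails in which its flat cover runs. Origin: centre of its underside; its x points away from the robot. Its front part (towards the robot) is the compartment, its rear part a closed deck over which the cover slides.
- lanes (a point): centre of the floor of the case's compartment, 68 mm in front of the case's origin and 5 mm above the bench; axes as the case. The compartment is 102 mm long (x) and 129 mm wide inside; dividers 6 mm high, 3 mm thick part it into four lanes 30 mm wide that run along x, centred at y = -49.5, -16.5, 16.5 and 49.5 mm.
- cover (a joint): how far the case's flat frosted cover is slid back, in m: 0 = fully shut over the compartment, 0.112 = fully back over the rear deck (it moves along the case's +x). It starts shut or up to 20 mm ajar, stays where it is left, and needs about 1 to 2 N to slide; its top is 28 mm above the bench.
- cover_grip (a point): centre of the black upright grip bar on top of the cover near its front edge: 12 mm thick along the case's x, 50 mm long along y, 16 mm high (from 28 to 44 mm above the bench); it moves with the cover and is 100 mm in front of the case's origin when shut.
- slide1_mid (a point): a chamber slide: glass slide 76 x 26 x 2 mm carrying a four-well block 48 mm long (x), 24 mm wide, 14 mm high on its middle; 16 mm high in all, 35 g. This point is its centre, 8 mm above its underside; x along its length, z up. It starts in a lane, lengthwise; best taken by the two ends of its block, 48 mm apart. Two or three of the four are present; an absent one always reads None.
- slide2_mid (a point): a chamber slide: glass slide 76 x 26 x 2 mm carrying a four-well block 48 mm long (x), 24 mm wide, 14 mm high on its middle; 16 mm high in all, 35 g. This point is its centre, 8 mm above its underside; x along its length, z up. It starts in a lane, lengthwise; best taken by the two ends of its block, 48 mm apart. Two or three of the four are present; an absent one always reads None.
- slide3_mid (a point): a chamber slide: glass slide 76 x 26 x 2 mm carrying a four-well block 48 mm long (x), 24 mm wide, 14 mm high on its middle; 16 mm high in all, 35 g. This point is its centre, 8 mm above its underside; x along its length, z up. It starts in a lane, lengthwise; best taken by the two ends of its block, 48 mm apart. Two or three of the four are present; an absent one always reads None.
- slide4_mid (a point): a chamber slide: glass slide 76 x 26 x 2 mm carrying a four-well block 48 mm long (x), 24 mm wide, 14 mm high on its middle; 16 mm high in all, 35 g. This point is its centre, 8 mm above its underside; x along its length, z up. It starts in a lane, lengthwise; best taken by the two ends of its block, 48 mm apart. Two or three of the four are present; an absent one always reads None.
- bottle: bystander: brown medium bottle, 62 mm across, 150 mm high; origin at the centre of its underside
- beaker: bystander: white plastic beaker, 70 mm across, 90 mm high; origin at the centre of its underside
- tipbox: bystander: pipette-tip box 122 x 84 x 58 mm; origin at the centre of its underside
- dishes: bystander: stack of two small lidded petri dishes, 60 mm across, 31 mm high; origin at the centre of its underside
- timer: bystander: bench timer 60 x 70 x 18 mm; origin at the centre of its underside
- marker: bystander: marker pen 130 mm long, 11 mm thick, lying left of the case; origin under its middle
- forceps: bystander: steel forceps 140 mm long, 16 mm wide, 10 mm high, lying flat; origin under its middle
Mind the look-alikes: they are no part of the job. Leave any brown or turquoise look-alike of the part that bears lid_knob alone. What is meant by the part that bears pad_top is not yellow, and is the smaller of those in its own colour.

How it is judged:
On the way, in this order (a step that is already met when the one before it is completed fails the run):
1. the lid is raised edge first: tilted by more than 5 degrees (0.09 rad) with its other edge still down on the dish (knob point less than 65 mm above the dish's underside and within 25 mm of its axis) (angle between lid_knob's own z axis and vertical above 0.09 rad and z of lid_knob in the frame of dish below 0.065 m and horizontal distance between lid_knob and dish below 0.025 m), for 0.1 s.
2. the lid lies flat on the pad, within 40 mm of its centre, and is released (horizontal distance between lid_knob and pad_top below 0.04 m and angle between lid_knob's own z axis and vertical below 0.05 rad and height (world z) of lid_knob below 0.036 m and contact force between the fingers and lid below 0.05 N), for 0.2 s.
3. every slide present lies flat and upright on the floor of the dish, released (horizontal distance between each of slide1_mid, slide2_mid, slide3_mid, slide4_mid and dish below 0.048 m and z of each of slide1_mid, slide2_mid, slide3_mid, slide4_mid in the frame of dish below 0.016 m and angle between each of slide1_mid, slide2_mid, slide3_mid, slide4_mid's own z axis and vertical below 0.08 rad and contact force between the fingers and slide1 below 0.05 N and contact force between the fingers and slide2 below 0.05 N and contact force between the fingers and slide3 below 0.05 N and contact force between the fingers and slide4 below 0.05 N), for 0.2 s.
4. the lid is seated on the dish again, centred and level, and released (horizontal distance between lid_knob and dish below 0.006 m and angle between lid_knob's own z axis and vertical below 0.03 rad and z of lid_knob in the frame of dish between 0.04 and 0.0455 m and contact force between the fingers and lid below 0.05 N), for 0.2 s.
At the end, for the whole second after the job is handed in: every slide present lies flat, right way up on the dish's floor (centre within 48 mm of its axis, tilt under 0.08 rad); the lid is seated (within 6 mm of the axis, tilt under 0.03 rad, down within 3 mm); the cover is shut to within 5 mm; dish and lid at rest (horizontal distance between each of slide1_mid, slide2_mid, slide3_mid, slide4_mid and dish below 0.048 m and z of each of slide1_mid, slide2_mid, slide3_mid, slide4_mid in the frame of dish below 0.016 m and angle between each of slide1_mid, slide2_mid, slide3_mid, slide4_mid's own z axis and vertical below 0.08 rad and horizontal distance between lid_knob and dish below 0.006 m and angle between lid_knob's own z axis and vertical below 0.03 rad and z of lid_knob in the frame of dish between 0.04 and 0.0455 m and value of joint cover below 0.005 m and linear speed of each of lid, dish below 0.01 m/s); the robot touches nothing.
It fails at once if the lid is carried high: its knob more than 160 mm above the bench (height (world z) of lid_knob above 0.16 m).
It fails at once if a bystander is moved by more than 30 mm (distance of any of bottle, beaker, tipbox, dishes, timer, marker, forceps from where it was at the start of the episode above 0.03 m).
Of slide1, slide2, slide3, slide4 only 2 to 3 are there at a start; the rules pass over those that are not, and their reading is None.
At some moment in a run one of dish may be knocked a few centimetres aside while the robot is not near it.
Once in a run the grip may slacken for a moment while it holds something.
It also fails if it takes over 210 s, if anything falls off the work surface, if the arm or the gripper's body presses on something with over 40 N, if the wrist force passes 120 N, or if a joint passes its speed limit or range.

## Robot

A 6-joint arm with a two-finger parallel gripper is mounted at the origin on the work surface. World frame = base frame: x ahead of the robot, y to its left, z up, the work surface at z = 0. Lengths are in m, angles in rad, forces in N, time in s.
With the tool pointing down it reaches from about 0.225 to 0.875 m from the base axis. Payload 3.4 kg.
Tool frame: the origin (TCP) lies between the finger pads; the fingertips stand 25 mm ahead of it and the grasp point (between the pads) lies 6 mm ahead of it (manip.tips_ahead is the distance from the TCP to the fingertips, in m); z points along the fingers, x is the direction in which the jaws open and shut, and the axes are right-handed (so a half turn about z gives the same grasp; the last joint's range is limited). The gripper opens to 85 mm and grips with 20 to 120 N. Pads are 22 mm wide; open, the fingers measure 114 mm over their backs; the gripper's body (76 mm by 85 mm) begins 54 mm behind the grasp point. The pads swing forward as they close: fully open they stand 13 mm farther back than shut.
Start: joints at [1.157, 0.276, 1.505, -0, 1.361, -0.121], TCP at [0.166, 0.551, 0.256] pointing down, gripper open.
Joint ranges: [-2.89, 2.89], [-0.75, 2.08], [0.22, 2.7], [-1.18, 4.32], [0.11, 2.71], [-2.7, 2.7]. Speed limits (rad/s): [2.57, 2.57, 3.14, 3.14, 3.14, 3.14].

## Interface

Orientations are given as a unit quaternion [w, x, y, z].
In Python, from rig import manip gives the robot as it stands. The module is installed in compiled form; this text tells all that it offers.
- The arm moves only by the tool send_rows, never from a script. Its argument "plan" is a list of rows, each an object with "linear": the shift along the tool's x, y, z in m, a list of three; "delta_rot": the turn, a rotation vector about the tool's x, y, z in degrees, a list of three; "fingers": the finger opening in m, from 0 to 0.0854. A call has 1 to 12 rows; each row shifts and turns the pose as measured when the row begins, along the tool's axes as they then stand; what a row does not reach is not made up. A row lasts 1/12 s, in which the tool goes at most 41.7 mm and 7.16 degrees, less where a joint would pass 70% of its speed; a pose out of reach is approached as far as the arm can. A call with a gripper value outside its range is refused whole. The fingers move at their own pace and stop on an object; "force" is the grip in N (left out, the last holds). Time passes only in rows, so rows that do not move let the fingers close. It gives the time, the measured TCP pose, the force and the opening at its end, in the units of the state.
- manip.get_state(): the state, without advancing time (a new reading comes with each control period).
- manip.get_image(name): name is "scene" or "top" or "wrist"; returns the picture (420x560x3 uint8, red, green, blue); there is no depth.
- manip.camera_info(name): a dict with "K" (3x3 intrinsics, pixels), "dist" ([k1, k2, p1, p2, k3] as OpenCV has them; the pictures are not rectified), "rvec" (rotation vector, rad) and "tvec" (3), from world to camera coordinates, as OpenCV has them. Camera axes: x right, y down, z forward; pixel columns grow to the right and rows downward; lengths in m; the calibration is good to about 2 mm. A picture is of the moment at which its call begins: read the wrist's pose just before it. camera_info takes no time and is no camera call; for the wrist camera it gives the pose at the moment of the call.
- manip.sign_off(): hands the job in, once; it reports no verdict.
Trained networks look in the newest picture that a camera, given by its name, has taken for a name from the list of things; names that differ only in an ending like _2 or _b are one class to them, and where a whole thing is asked for, a point or a joint stands for the part that bears it (a point fixed in the world has none). Each returns a list of dicts, best first, with "p" (0 to 1); they miss things now and then, are a little off and sometimes report something else, mostly with a low value. They report only what shows in the picture. A call takes as long as a camera call. They do not tell look-alikes from the thing itself.
- manip.find_in(thing, camera): "extent" ([left, top, right, bottom] in pixels, round what is visible of it).
- manip.masks_of(thing, camera): "pixels" (420x560 bool, what is visible of it) and "extent" ([left, top, right, bottom] in pixels, round what is visible of it).
The state is a dict: "clock": time; "qpos": joint angles; "qd": joint speeds; "effort": joint torques, N m; "position": TCP position; "ee_rot": TCP orientation; "contact_force": force on the tool from outside, world axes, zero at the start; "moment": the same for the moment, N m; "width": finger opening in m.
Only numpy, scipy, OpenCV 4.12 (cv2) and the standard library are available. Lean on these libraries where they do the work, as an engineer would, in place of code of your own. Each camera call takes 0.05 s, during which the arm holds its last target. There are 200 camera calls.

## Working session

There is one attempt and no reset: what is moved stays moved. The work goes in short steps, Python scripts to look and compute and a tool call to move; the robot and the scene stay as the last step left them, time stands still between calls to the robot, and variables do not carry over. Pictures are saved under pics/ and viewed, about 12 in all and at most 16, crops included, and the job is handed in when it is done.

Besides the shell and the picture viewer there is one more tool, called after "Emit:" as name([rows], argument=value, ...), one row to a line, values as JSON. send_rows: Moves the arm, as the interface text tells. Its arguments: {"type":"object","properties":{"plan":{"type":"array","items":{"type":"object","properties":{"linear":{"type":"array","items":{"type":"number"}},"delta_rot":{"type":"array","items":{"type":"number"}},"fingers":{"type":"number"}}}},"force":{"type":"number"}},"required":["plan"]}

```bash
mkdir -p pics; cat > h.py <<'E'
import numpy as np, cv2
from rig import manip
from scipy.spatial.transform import Rotation as R
def snap(cam,name=None):
    im=manip.get_image(cam); 
    if name: cv2.imwrite('pics/'+name+'.png',im[:,:,::-1])
    return im
def ray(cam,uv,z,ci=None):
    c=ci or manip.camera_info(cam); K=np.array(c['K']);d=np.array(c['dist'])
    p=cv2.undistortPoints(np.array(uv,float).reshape(-1,1,2),K,d).reshape(-1,2)
    Rm=cv2.Rodrigues(np.array(c['rvec'],float))[0];t=np.array(c['tvec'],float).ravel()
    o=-Rm.T@t; dd=np.c_[p,np.ones(len(p))]@Rm
    return o+dd*((z-o[2])/dd[:,2])[:,None]
def proj(cam,P):
    c=manip.camera_info(cam)
    return cv2.projectPoints(np.array(P,float).reshape(-1,1,3),np.array(c['rvec'],float),np.array(c['tvec'],float),np.array(c['K']),np.array(c['dist']))[0].reshape(-1,2)
def Rt():
    q=manip.get_state()['ee_rot']; return R.from_quat([q[1],q[2],q[3],q[0]])
def st():
    s=manip.get_state(); print('t',s['clock'],'pos',np.round(s['position'],4),'w',round(s['width'],4),'F',np.round(s['contact_force'],1)); print(np.round(Rt().as_matrix(),3).tolist(), 'q',np.round(s['qpos'],2))
E
python3 - <<'E'
from h import *
st()
a=snap('top','top0');b=snap('scene','scene0')
for n in ['dish','lid_knob','pad_top','case','cover_grip','bottle','beaker','tipbox','dishes','timer','marker','forceps']:
    try:
        for r in manip.find_in(n,'top')[:4]:
            e=r['extent'];c=[(e[0]+e[2])/2,(e[1]+e[3])/2]
            print(n,round(r['p'],2),np.round(e),np.round(ray('top',c,0.0)[0],3))
    except Exception as ex: print(n,ex)
E
```

```text
t 0.0 pos [0.1658 0.5501 0.2554] w 0.0854 F [-0.9  0.5  0.4]
[[0.289, 0.957, -0.001], [0.957, -0.289, -0.002], [-0.002, -0.0, -1.0]] q [ 1.16  0.28  1.51 -0.    1.36 -0.12]
dish 0.28 [139. 178. 170. 215.] [0.514 0.513 0.   ]
lid_knob 0.8 [170. 232. 219. 276.] [0.312 0.36  0.   ]
lid_knob 0.78 [ 81. 210. 127. 254.] [0.385 0.681 0.   ]
lid_knob 0.58 [196. 164. 245. 206.] [0.557 0.277 0.   ]
pad_top 0.65 [422. 203. 473. 256.] [ 0.404 -0.518  0.   ]
pad_top 0.62 [356. 263. 431. 340.] [ 0.158 -0.321  0.   ]
case 0.66 [361. 152. 407. 222.] [ 0.555 -0.303  0.   ]
cover_grip 0.97 [368. 186. 398. 218.] [ 0.502 -0.297  0.   ]
cover_grip 0.35 [258. 100. 274. 130.] [0.822 0.12  0.   ]
bottle 0.83 [257.  98. 276. 132.] [0.823 0.118 0.   ]
beaker 0.73 [331. 111. 350. 138.] [ 0.789 -0.153  0.   ]
tipbox 0.66 [140. 178. 170. 216.] [0.512 0.511 0.   ]
dishes 0.56 [241. 233. 262. 254.] [0.35  0.165 0.   ]
timer 0.63 [322. 236. 349. 256.] [ 0.346 -0.127  0.   ]
forceps 0.5 [198. 123. 201. 153.] [0.731 0.361 0.   ]
```

View pics/top0.png

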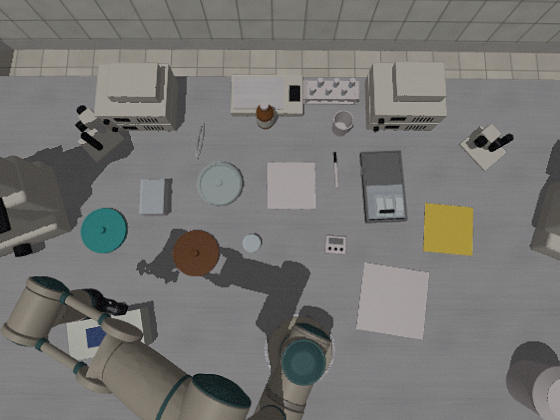

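View pics/scene0.png

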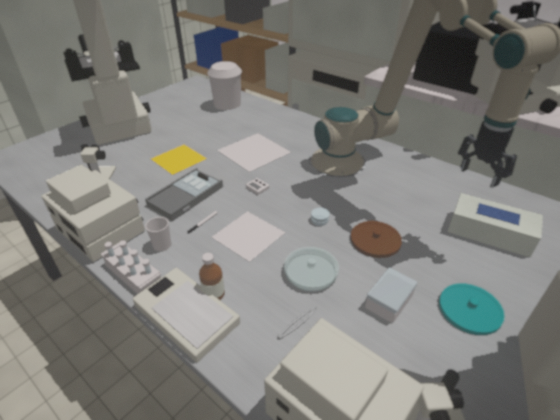

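The top view shows three lid-like things: clear glass at (220,184), brown at (196,253) and turquoise at (104,230). The clear one is meant. There are three pads: a small white one at (291,186), a large white one at (393,300) and a yellow one at (448,230). The small white one is meant. I'll confirm both in one enlarged crop.

```bash
python3 - <<'E'
from h import *
a=snap('top')
c=a[140:230,190:415]; cv2.imwrite('pics/crop0.png',cv2.resize(c,None,fx=3.5,fy=3.5,interpolation=cv2.INTER_CUBIC)[:,:,::-1])
for n in ['lid_knob','case','cover_grip','pad_top','marker','slide1_mid']:
    for r in manip.masks_of(n,'top')[:4]:
        m=r['pixels'].astype(np.uint8); 
        (cx,cy),wh,an=cv2.minAreaRect(cv2.findNonZero(m))
        z={'lid_knob':.0285,'pad_top':.002,'case':.028,'cover_grip':.04}.get(n,0.01)
        box=cv2.boxPoints(((cx,cy),wh,an))
        print(n,round(r['p'],2),round(cx),round(cy),ray('top',[cx,cy],z)[0].round(3),np.round(ray('top',box,z)[:,:2],3).tolist())
E
```

```text
lid_knob 0.92 219 184 [0.555 0.278 0.028] [[0.604, 0.379], [0.657, 0.232], [0.506, 0.179], [0.455, 0.324]]
lid_knob 0.86 196 254 [0.313 0.35  0.028] [[0.388, 0.432], [0.39, 0.274], [0.238, 0.269], [0.237, 0.424]]
lid_knob 0.34 385 201 [ 0.498 -0.297  0.028] [[0.553, -0.23], [0.565, -0.357], [0.444, -0.362], [0.433, -0.237]]
lid_knob 0.23 383 187 [ 0.55  -0.29   0.028] [[0.673, -0.205], [0.689, -0.364], [0.431, -0.373], [0.417, -0.219]]
case 0.56 383 187 [ 0.55  -0.291  0.028] [[0.674, -0.208], [0.688, -0.362], [0.431, -0.372], [0.417, -0.222]]
cover_grip 0.78 385 201 [ 0.495 -0.293  0.04 ] [[0.549, -0.228], [0.557, -0.356], [0.442, -0.357], [0.435, -0.231]]
pad_top 0.97 291 186 [0.555 0.028 0.002] [[0.639, 0.114], [0.641, -0.058], [0.473, -0.057], [0.472, 0.112]]
pad_top 0.82 393 301 [ 0.162 -0.318  0.002] [[0.067, -0.185], [0.29, -0.222], [0.259, -0.455], [0.037, -0.412]]
pad_top 0.77 448 229 [ 0.408 -0.522  0.002] [[0.33, -0.423], [0.499, -0.445], [0.487, -0.624], [0.318, -0.598]]
pad_top 0.39 385 202 [ 0.502 -0.303  0.002] [[0.558, -0.236], [0.569, -0.366], [0.447, -0.369], [0.436, -0.242]]
marker 0.57 335 169 [ 0.617 -0.129  0.01 ] [[0.679, -0.118], [0.68, -0.129], [0.556, -0.139], [0.554, -0.128]]
```

View pics/crop0.png

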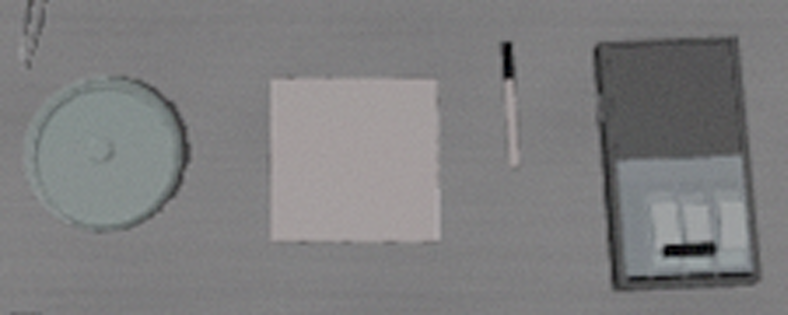

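Confirmed: the clear lid is centred at crop (105,152), the small white pad at (355,160), and the case holds three slides, with its leftmost lane empty. I'll align the tool (x along world +y) and go over the dish.

Emit:
send_rows([
  {"delta_rot": [0, 0, -5.6], "linear": [0, 0, 0]},
  {"delta_rot": [0, 0, -5.6], "linear": [0, 0, 0]},
  {"delta_rot": [0, 0, -5.6], "linear": [0, 0, 0]},
  {"linear": [-0.03, 0.041, 0.005]},
  {"linear": [-0.03, 0.041, 0.005]},
  {"linear": [-0.03, 0.041, 0.005]},
  {"linear": [-0.03, 0.041, 0.005]},
  {"linear": [-0.03, 0.041, 0.005]},
  {"linear": [-0.03, 0.041, 0.005]},
  {"linear": [-0.03, 0.041, 0.005]},
  {"linear": [-0.03, 0.041, 0.005]},
  {"linear": [-0.03, 0.041, 0.005]},
])

```text
$.plan[0]: bad value
```

```bash
python3 - <<'E'
from h import *
st(); print(manip.tips_ahead)
c=manip.camera_info('wrist');Rm=cv2.Rodrigues(np.array(c['rvec'],float))[0];o=-Rm.T@np.array(c['tvec']).ravel()
print('cam',o.round(3),Rm.round(2).tolist(),np.array(c['K'])[0,0])
a=snap('wrist','w0')
for n in ['lid_knob','dish','lid_rim']:
    for r in manip.masks_of(n,'wrist')[:3]:
        m=r['pixels'].astype(np.uint8);(cx,cy),wh,an=cv2.minAreaRect(cv2.findNonZero(m))
        print(n,round(r['p'],2),r['extent'],round(cx),round(cy),ray('wrist',[cx,cy],.0285)[0].round(4))
E
```

```text
t 1.05 pos [0.166  0.5506 0.2563] w 0.0854 F [0.5 0.4 1.1]
[[0.289, 0.957, 0.0], [0.957, -0.289, 0.0], [0.0, 0.0, -1.0]] q [ 1.16  0.28  1.5  -0.    1.36 -0.12]
0.025
cam [0.092 0.572 0.372] [[0.29, 0.96, 0.0], [0.91, -0.28, 0.3], [0.28, -0.09, -0.96]] 305.50065947499786
lid_knob 0.74 [121.8, 267.5, 229.6, 364.9] 182 307 [0.2871 0.3851 0.0285]
lid_rim 0.95 [118.1, 265.1, 232.7, 365.8] 182 307 [0.2872 0.3852 0.0285]
lid_rim 0.67 [354.6, 249.4, 469.5, 347.3] 409 294 [0.3539 0.6753 0.0285]
```

View pics/w0.png

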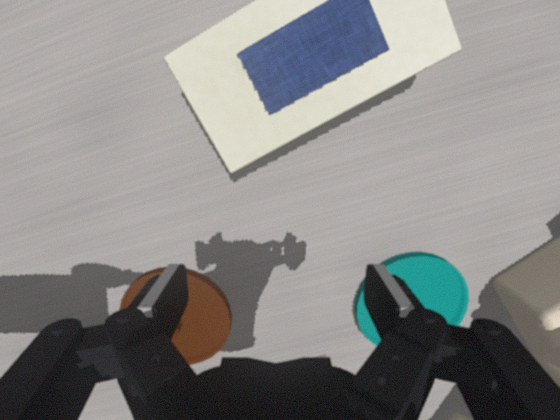

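The row format needs all fields. The wrist picture shows only the brown and turquoise look-alikes at (176,315) and (412,300). I'm resending.

Emit:
send_rows([
  {"delta_rot": [0, 0, -5.6], "linear": [0, 0, 0], "fingers": 0.085},
  {"delta_rot": [0, 0, -5.6], "linear": [0, 0, 0], "fingers": 0.085},
  {"delta_rot": [0, 0, -5.6], "linear": [0, 0, 0], "fingers": 0.085},
  {"delta_rot": [0, 0, 0], "linear": [-0.03, 0.041, 0.005], "fingers": 0.085},
  {"delta_rot": [0, 0, 0], "linear": [-0.03, 0.041, 0.005], "fingers": 0.085},
  {"delta_rot": [0, 0, 0], "linear": [-0.03, 0.041, 0.005], "fingers": 0.085},
  {"delta_rot": [0, 0, 0], "linear": [-0.03, 0.041, 0.005], "fingers": 0.085},
  {"delta_rot": [0, 0, 0], "linear": [-0.03, 0.041, 0.005], "fingers": 0.085},
  {"delta_rot": [0, 0, 0], "linear": [-0.03, 0.041, 0.005], "fingers": 0.085},
  {"delta_rot": [0, 0, 0], "linear": [-0.03, 0.041, 0.005], "fingers": 0.085},
  {"delta_rot": [0, 0, 0], "linear": [-0.03, 0.041, 0.005], "fingers": 0.085},
  {"delta_rot": [0, 0, 0], "linear": [-0.03, 0.041, 0.005], "fingers": 0.085},
])

```text
clock: 2.25
position: [0.4745, 0.3372, 0.2185]
ee_rot: [-0.003, 0.696, 0.718, 0.004]
contact_force: [0.2, 1.5, 0.1]
width: 0.0846
```

```bash
cat > look.py <<'E'
from h import *
import sys
def look(names,z=.0285,pic=None,cam='wrist',n=2):
    st(); snap(cam,pic)
    for nm in names:
        for r in manip.masks_of(nm,cam)[:n]:
            m=r['pixels'].astype(np.uint8);(cx,cy),wh,an=cv2.minAreaRect(cv2.findNonZero(m))
            b=cv2.boxPoints(((cx,cy),wh,an))
            print(nm,round(r['p'],2),np.round(r['extent']),round(cx),round(cy),ray(cam,[cx,cy],z)[0].round(4),np.round(ray(cam,b,z)[:,:2],3).tolist())
if __name__=='__main__': look(sys.argv[3:],float(sys.argv[2]),sys.argv[1])
E
python3 look.py w1 .0285 lid_knob dish
```

```text
t 2.25 pos [0.4745 0.3372 0.2185] w 0.0846 F [0.2 1.5 0.1]
[[-0.032, 0.999, 0.0], [0.999, 0.032, 0.01], [0.01, 0.001, -1.0]] q [ 0.49  0.31  1.56  0.01  1.27 -1.11]
lid_knob 0.84 [150. 191. 293. 321.] 225 255 [0.5491 0.2824 0.0285] [[0.538, 0.181], [0.446, 0.292], [0.561, 0.386], [0.677, 0.27]]
lid_knob 0.67 [219.   0. 380. 113.] 299 56 [0.3478 0.3543 0.0285] [[0.304, 0.279], [0.299, 0.426], [0.394, 0.436], [0.399, 0.277]]
```

Emit:
send_rows([
  {"delta_rot": [0, 0, 1.8], "linear": [-0.02, 0.03, 0], "fingers": 0.085},
  {"delta_rot": [0, 0, 0], "linear": [-0.02, 0.03, 0], "fingers": 0.085},
  {"delta_rot": [0, 0, 0], "linear": [-0.015, 0.025, 0], "fingers": 0.085},
  {"delta_rot": [0, 0, 0], "linear": [-0.005, 0.01, 0], "fingers": 0.085},
  {"delta_rot": [0, 0, 0], "linear": [0, 0, 0], "fingers": 0.085},
])

```text
clock: 2.82
position: [0.5692, 0.2795, 0.2171]
ee_rot: [-0.006, 0.707, 0.707, 0.003]
contact_force: [-0.5, 1.2, -0.0]
width: 0.0852
```

```bash
python3 look.py w1 .0285 lid_knob dish
```

```text
t 2.8167 pos [0.5692 0.2795 0.2171] w 0.0852 F [-0.5  1.2 -0. ]
[[0.0, 1.0, -0.005], [1.0, -0.0, 0.012], [0.012, -0.005, -1.0]] q [ 0.34  0.39  1.44  0.01  1.32 -1.23]
lid_knob 0.74 [197. 100. 355. 253.] 275 176 [0.5472 0.2825 0.0285] [[0.598, 0.18], [0.456, 0.237], [0.5, 0.377], [0.657, 0.337]]
lid_knob 0.61 [316.   0. 395.  13.] 354 6 [0.3935 0.3522 0.0285] [[0.389, 0.317], [0.388, 0.387], [0.397, 0.388], [0.399, 0.317]]
```

View pics/w1.png

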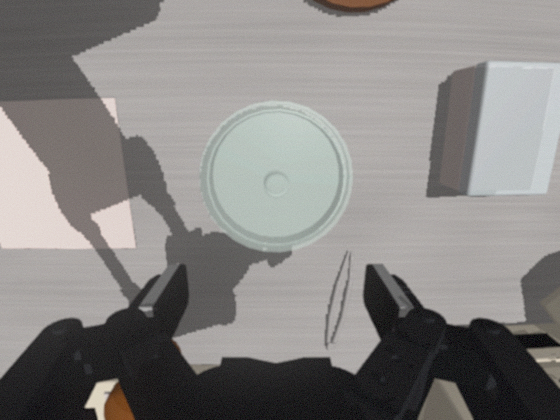

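The clear lid is at (276,176), with its knob at (277,184). Forceps lie to the right, below the lid at about (340,300).

```bash
python3 - <<'E'
from h import *
print(ray('wrist',[[277,184.5]],.049),ray('wrist',[[276,176]],.022))
a=cv2.imread('pics/w1.png')[150:215,240:315];g=cv2.cvtColor(a,6)
c=cv2.HoughCircles(cv2.resize(cv2.GaussianBlur(g,(0,0),1),None,fx=4,fy=4),cv2.HOUGH_GRADIENT,1,200,param1=60,param2=15,minRadius=35,maxRadius=75)
print(c, c[0][0][:2]/4+[240,150], ray('wrist',[c[0][0][:2]/4+[240,150]],.049))
E
```

```text
[[0.55083221 0.28433261 0.049     ]] [[0.54763335 0.28377154 0.022     ]]Traceback (most recent call last):
  File "<stdin>", line 5, in <module>
TypeError: 'NoneType' object is not subscriptable
```

Emit:
send_rows([
  {"delta_rot": [-0.3, -0.7, 0], "linear": [0.002, -0.007, 0.03], "fingers": 0.05},
  {"delta_rot": [0, 0, 0], "linear": [0.002, -0.007, 0.03], "fingers": 0.05},
  {"delta_rot": [0, 0, 0], "linear": [0.001, -0.005, 0.03], "fingers": 0.05},
  {"delta_rot": [0, 0, 0], "linear": [0, 0, 0.03], "fingers": 0.05},
  {"delta_rot": [0, 0, 0], "linear": [0, 0, 0.01], "fingers": 0.05},
  {"delta_rot": [0, 0, 0], "linear": [0, 0, 0], "fingers": 0.05},
])

```text
clock: 3.47
position: [0.5383, 0.2953, 0.0887]
ee_rot: [-0.001, 0.703, 0.712, 0.003]
contact_force: [-0.0, -0.3, -0.1]
width: 0.0499
```

```bash
cat > go.py <<'E'
from h import *
import sys
# usage: go.py x y z [yaw_deg of tool x from world +y] -> total shift in tool axes, rotvec deg to be vertical with that yaw
a=list(map(float,sys.argv[1:])); yaw=a[3] if len(a)>3 else 0
s=manip.get_state(); Rc=Rt()
T=R.from_matrix(R.from_euler('z',yaw,degrees=True).as_matrix()@np.array([[0,1,0],[1,0,0],[0,0,-1.]]))
d=np.array(a[:3])-s['position']
print('t',round(s['clock'],1),'pos',np.round(s['position'],4),'w',round(s['width'],4),'F',np.round(s['contact_force'],1))
print('shift tool',Rc.inv().apply(d).round(4),'target-axes',T.inv().apply(d).round(4),'rot',(Rc.inv()*T).as_rotvec(degrees=True).round(2))
E
python3 go.py 0.55 0.284 0.0565
```

```text
t 3.5 pos [0.5383 0.2953 0.0887] w 0.0499 F [-0.  -0.3 -0.1]
shift tool [-0.0117  0.0114  0.0321] target-axes [-0.0113  0.0117  0.0322] rot [ 0.16 -0.34  0.72]
```

Emit:
send_rows([
  {"delta_rot": [0, -0.3, 0.7], "linear": [-0.006, 0.006, 0.005], "fingers": 0.05},
  {"delta_rot": [0, 0, 0], "linear": [-0.005, 0.005, 0.005], "fingers": 0.05},
  {"delta_rot": [0, 0, 0], "linear": [0, 0, 0.005], "fingers": 0.05},
  {"delta_rot": [0, 0, 0], "linear": [0, 0, 0], "fingers": 0.05},
  {"delta_rot": [0, 0, 0], "linear": [0, 0, 0], "fingers": 0.05},
])

```text
clock: 3.88
position: [0.5525, 0.2861, 0.0779]
ee_rot: [0.003, 0.707, 0.708, 0.005]
contact_force: [-0.6, 0.2, 0.6]
width: 0.0498
```

```bash
python3 go.py 0.55 0.284 0.0565; python3 look.py w2 .05 lid_knob
```

```text
t 3.9 pos [0.5525 0.2861 0.0779] w 0.0498 F [-0.6  0.2  0.6]
shift tool [-0.0022 -0.0028  0.0214] target-axes [-0.0021 -0.0025  0.0214] rot [ 0.61 -0.21  0.09]
t 3.8833 pos [0.5525 0.2861 0.0779] w 0.0498 F [-0.6  0.2  0.6]
[[-0.002, 1.0, 0.011], [1.0, 0.001, 0.004], [0.004, 0.011, -1.0]] q [ 0.37  0.48  1.66 -0.    0.99 -1.21]
lid_knob 0.6 [134. 116. 398. 357.] 268 236 [0.5339 0.2822 0.05  ] [[0.534, 0.192], [0.453, 0.283], [0.534, 0.372], [0.656, 0.281]]
```

View pics/w2.png

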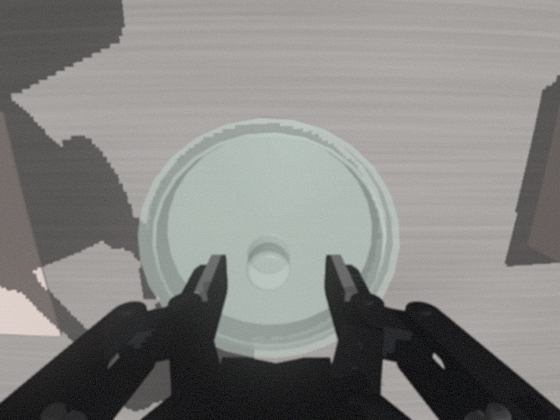

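The knob's top is at (268,267), between the fingers and slightly left of their middle.

```bash
python3 - <<'E'
from h import *
print(ray('wrist',[[268,267]],.0505), ray('wrist',[[268,236]],.0285))
print(proj('wrist',[[.55,.284,.0505],[.55,.284,.043]]))
E
```

```text
[[0.5510026  0.28226666 0.0505    ]] [[0.54271205 0.28189376 0.0285    ]]
[[271.32006929 265.27877416]
 [271.44554743 258.70595553]]
```

Emit:
send_rows([
  {"delta_rot": [0.6, -0.2, 0], "linear": [-0.0035, -0.0015, 0.007], "fingers": 0.05},
  {"delta_rot": [0, 0, 0], "linear": [0, 0, 0.007], "fingers": 0.05},
  {"delta_rot": [0, 0, 0], "linear": [0, 0, 0.004], "fingers": 0.05},
  {"delta_rot": [0, 0, 0], "linear": [0, 0, 0], "fingers": 0.05},
  {"delta_rot": [0, 0, 0], "linear": [0, 0, 0], "fingers": 0.05},
])

```text
clock: 4.4
position: [0.5512, 0.2822, 0.059]
ee_rot: [-0.0, 0.707, 0.707, 0.0]
contact_force: [0.1, 0.6, -0.7]
width: 0.0498
```

```bash
python3 go.py 0.551 0.2825 0.0565
```

```text
t 4.4 pos [0.5512 0.2822 0.059 ] w 0.0498 F [ 0.1  0.6 -0.7]
shift tool [ 0.0003 -0.0002  0.0025] target-axes [ 0.0003 -0.0002  0.0025] rot [ 0.01 -0.02  0.05]
```

Emit:
send_rows([
  {"delta_rot": [0, 0, 0], "linear": [0, 0, 0.0025], "fingers": 0.035},
  {"delta_rot": [0, 0, 0], "linear": [0, 0, 0], "fingers": 0.015},
  {"delta_rot": [0, 0, 0], "linear": [0, 0, 0], "fingers": 0.01},
  {"delta_rot": [0, 0, 0], "linear": [0, 0, 0], "fingers": 0.01},
  {"delta_rot": [0, 0, 0], "linear": [0, 0, 0], "fingers": 0.01},
  {"delta_rot": [0, 0, 0], "linear": [0, 0, 0], "fingers": 0.01},
], force=70)

```text
clock: 4.9
position: [0.551, 0.2822, 0.0563]
ee_rot: [-0.0, 0.707, 0.708, -0.0]
contact_force: [-0.4, 0.2, 0.1]
width: 0.0215
```

```bash
python3 go.py 0.551 0.2825 0.0565
```

```text
t 4.9 pos [0.551  0.2822 0.0563] w 0.0215 F [-0.4  0.2  0.1]
shift tool [ 0.0003  0.     -0.0002] target-axes [ 0.0003  0.     -0.0002] rot [-0.01  0.    0.08]
```

Emit:
send_rows([
  {"delta_rot": [0, 1.5, 0], "linear": [-0.001, 0, -0.0018], "fingers": 0.01},
  {"delta_rot": [0, 1.5, 0], "linear": [-0.001, 0, -0.0018], "fingers": 0.01},
  {"delta_rot": [0, 1.5, 0], "linear": [-0.0008, 0, -0.0018], "fingers": 0.01},
  {"delta_rot": [0, 1.5, 0], "linear": [-0.0007, 0, -0.0018], "fingers": 0.01},
  {"delta_rot": [0, 1.5, 0], "linear": [-0.0006, 0, -0.0018], "fingers": 0.01},
  {"delta_rot": [0, 0, 0], "linear": [0, 0, 0], "fingers": 0.01},
  {"delta_rot": [0, 0, 0], "linear": [0, 0, 0], "fingers": 0.01},
  {"delta_rot": [0, 0, 0], "linear": [0, 0, 0], "fingers": 0.01},
])

```text
clock: 5.57
position: [0.5507, 0.2767, 0.0652]
ee_rot: [-0.047, 0.704, 0.707, 0.047]
contact_force: [-0.4, -0.4, -0.4]
width: 0.0216
```

```bash
python3 go.py 0.551 0.278 0.065; python3 -c "
from h import *;snap('wrist','w3')"
```

```text
t 5.6 pos [0.5507 0.2767 0.0652] w 0.0216 F [-0.4 -0.4 -0.4]
shift tool [0.0012 0.0003 0.0004] target-axes [0.0013 0.0003 0.0002] rot [-0.02 -7.59  0.23]
```

View pics/w3.png

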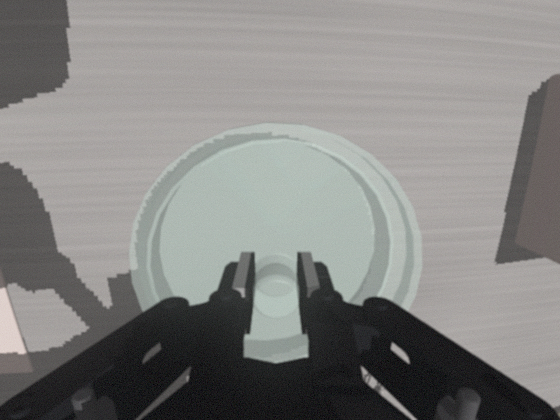

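The fingers hold the knob at (276,275) and the tool is tilted 7.6°. Next I lift with the tilt kept and check the weight.

Emit:
send_rows([
  {"delta_rot": [0, 0, 0], "linear": [0.001, 0, -0.008], "fingers": 0.01},
  {"delta_rot": [0, 0, 0], "linear": [0.001, 0, -0.01], "fingers": 0.01},
  {"delta_rot": [0, 0, 0], "linear": [0.001, 0, -0.01], "fingers": 0.01},
  {"delta_rot": [0, 0, 0], "linear": [0.001, 0, -0.01], "fingers": 0.01},
  {"delta_rot": [0, 0, 0], "linear": [0, 0, 0], "fingers": 0.01},
  {"delta_rot": [0, 0, 0], "linear": [0, 0, 0], "fingers": 0.01},
])

```text
clock: 6.12
position: [0.5501, 0.2772, 0.1073]
ee_rot: [-0.047, 0.703, 0.708, 0.046]
contact_force: [0.3, 0.1, -2.3]
width: 0.0216
```

```bash
python3 go.py 0.551 0.278 0.11; python3 -c "
from h import *;a=snap('scene');c=a[150:310,230:430];cv2.imwrite('pics/s1.png',cv2.resize(c,None,fx=3.5,fy=3.5,interpolation=2)[:,:,::-1])"
```

```text
t 6.1 pos [0.5501 0.2772 0.1073] w 0.0216 F [ 0.3  0.1 -2.3]
shift tool [ 0.0011  0.0009 -0.0026] target-axes [ 0.0008  0.0009 -0.0027] rot [-0.06 -7.53  0.39]
```

View pics/s1.png

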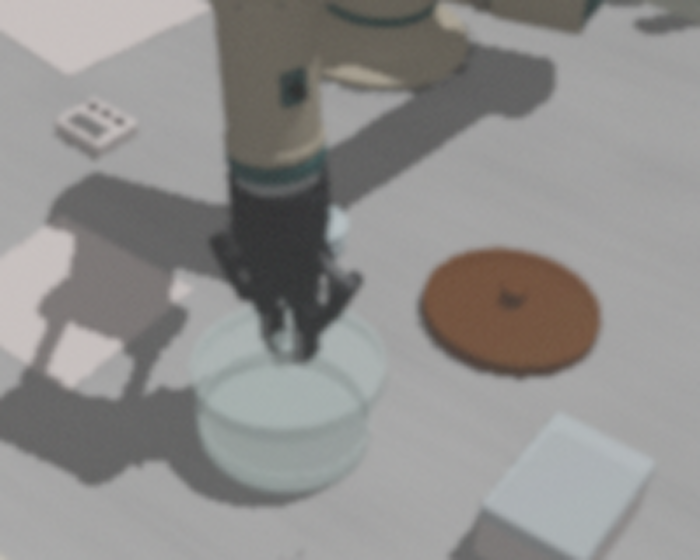

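The lid is held tilted above the dish, which has stayed put. Now I level it and carry it low to the pad.

Emit:
send_rows([
  {"delta_rot": [0, -2.5, 0], "linear": [0, 0, 0], "fingers": 0.01},
  {"delta_rot": [0, -2.5, 0], "linear": [0, 0, 0], "fingers": 0.01},
  {"delta_rot": [0, -2.4, 0], "linear": [0, 0, 0], "fingers": 0.01},
  {"delta_rot": [0, 0, 0], "linear": [-0.02, 0, 0], "fingers": 0.01},
  {"delta_rot": [0, 0, 0], "linear": [-0.03, 0, 0], "fingers": 0.01},
  {"delta_rot": [0, 0, 0], "linear": [-0.03, 0, 0], "fingers": 0.01},
  {"delta_rot": [0, 0, 0], "linear": [-0.03, 0, 0], "fingers": 0.01},
  {"delta_rot": [0, 0, 0], "linear": [-0.03, 0, 0], "fingers": 0.01},
  {"delta_rot": [0, 0, 0], "linear": [-0.03, 0, 0], "fingers": 0.01},
  {"delta_rot": [0, 0, 0], "linear": [-0.03, 0, 0], "fingers": 0.01},
  {"delta_rot": [0, 0, 0], "linear": [-0.02, 0, 0], "fingers": 0.01},
  {"delta_rot": [0, 0, 0], "linear": [0, 0, 0], "fingers": 0.01},
])

```text
clock: 7.17
position: [0.5506, 0.0516, 0.1046]
ee_rot: [-0.0, 0.703, 0.711, -0.001]
contact_force: [0.4, -1.0, -1.8]
width: 0.0213
```

```bash
python3 go.py 0.555 0.028 0.0455; python3 look.py w4 .002 pad_top
```

```text
t 7.2 pos [0.5506 0.0516 0.1046] w 0.0213 F [ 0.4 -1.  -1.8]
shift tool [-0.0236  0.0043  0.0591] target-axes [-0.0236  0.0044  0.0591] rot [-0.11  0.05  0.66]
t 7.1667 pos [0.5506 0.0516 0.1046] w 0.0213 F [ 0.4 -1.  -1.8]
[[-0.011, 1.0, -0.002], [1.0, 0.011, -0.001], [-0.001, -0.002, -1.0]] q [-0.03  0.37  1.77 -0.    1.   -1.61]
pad_top 0.76 [124. 112. 365. 209.] 246 160 [0.5042 0.033  0.002 ] [[0.472, -0.05], [0.47, 0.116], [0.539, 0.122], [0.541, -0.058]]
```

Emit:
send_rows([
  {"delta_rot": [0, 0, 0.6], "linear": [-0.01, 0.003, 0.008], "fingers": 0.01},
  {"delta_rot": [0, 0, 0], "linear": [-0.01, 0.002, 0.01], "fingers": 0.01},
  {"delta_rot": [0, 0, 0], "linear": [0, 0, 0.012], "fingers": 0.01},
  {"delta_rot": [0, 0, 0], "linear": [0, 0, 0.01], "fingers": 0.01},
  {"delta_rot": [0, 0, 0], "linear": [0, 0, 0.008], "fingers": 0.01},
  {"delta_rot": [0, 0, 0], "linear": [0, 0, 0], "fingers": 0.01},
  {"delta_rot": [0, 0, 0], "linear": [0, 0, 0], "fingers": 0.01},
])

```text
clock: 7.85
position: [0.5565, 0.0365, 0.0503]
ee_rot: [-0.002, 0.705, 0.71, -0.0]
contact_force: [0.6, 0.3, -1.9]
width: 0.0216
```

```bash
python3 go.py 0.556 0.031 0.0455
```

```text
t 7.8 pos [0.5565 0.0365 0.0503] w 0.0216 F [ 0.6  0.3 -1.9]
shift tool [-0.0055 -0.0005  0.0048] target-axes [-0.0055 -0.0005  0.0048] rot [-0.18 -0.16  0.4 ]
```

Emit:
send_rows([
  {"delta_rot": [-0.2, -0.2, 0.4], "linear": [-0.005, 0, 0.001], "fingers": 0.01},
  {"delta_rot": [0, 0, 0], "linear": [0, 0, 0.002], "fingers": 0.01},
  {"delta_rot": [0, 0, 0], "linear": [0, 0, 0.001], "fingers": 0.01},
  {"delta_rot": [0, 0, 0], "linear": [0, 0, 0], "fingers": 0.01},
])

```text
clock: 8.18
position: [0.5572, 0.0315, 0.0463]
ee_rot: [0.001, 0.707, 0.707, 0.0]
contact_force: [0.1, 0.3, -1.1]
width: 0.0215
```

```bash
python3 go.py 0.556 0.031 0.0455
```

```text
t 8.2 pos [0.5572 0.0315 0.0463] w 0.0215 F [ 0.1  0.3 -1.1]
shift tool [-0.0005 -0.0012  0.0008] target-axes [-0.0005 -0.0012  0.0008] rot [0.1  0.06 0.03]
```

Emit:
send_rows([
  {"delta_rot": [0, 0, 0], "linear": [0, 0, 0.001], "fingers": 0.01},
  {"delta_rot": [0, 0, 0], "linear": [0, 0, 0], "fingers": 0.03},
  {"delta_rot": [0, 0, 0], "linear": [0, 0, 0], "fingers": 0.05},
  {"delta_rot": [0, 0, 0], "linear": [0, 0, 0], "fingers": 0.05},
  {"delta_rot": [0, 0, 0], "linear": [0, 0, -0.02], "fingers": 0.05},
  {"delta_rot": [0, 0, 0], "linear": [0, 0, -0.03], "fingers": 0.05},
  {"delta_rot": [0, 0, 0], "linear": [0, 0, -0.04], "fingers": 0.05},
  {"delta_rot": [0, 0, 0], "linear": [-0.02, 0, -0.03], "fingers": 0.05},
  {"delta_rot": [0, 0, 0], "linear": [-0.03, 0, -0.02], "fingers": 0.05},
  {"delta_rot": [0, 0, 0], "linear": [-0.03, 0, 0], "fingers": 0.05},
  {"delta_rot": [0, 0, 0], "linear": [-0.03, 0, 0], "fingers": 0.05},
  {"delta_rot": [0, 0, 0], "linear": [-0.03, 0, 0], "fingers": 0.05},
])

```text
clock: 9.18
position: [0.5596, -0.1074, 0.1977]
ee_rot: [0.005, 0.703, 0.711, 0.004]
contact_force: [-0.3, -0.5, -0.5]
width: 0.0498
```

Emit:
send_rows([
  {"delta_rot": [0, 0, 0], "linear": [-0.03, -0.01, 0], "fingers": 0.05},
  {"delta_rot": [0, 0, 0], "linear": [-0.03, -0.01, 0], "fingers": 0.05},
  {"delta_rot": [0, 0, 0], "linear": [-0.03, -0.01, 0], "fingers": 0.05},
  {"delta_rot": [0, 0, 0], "linear": [-0.03, -0.01, 0], "fingers": 0.05},
  {"delta_rot": [0, 0, 0], "linear": [-0.02, 0, 0], "fingers": 0.05},
  {"delta_rot": [0, 0, 0], "linear": [0, 0, 0], "fingers": 0.05},
])

```text
clock: 9.68
position: [0.5208, -0.2609, 0.2018]
ee_rot: [0.011, 0.704, 0.71, 0.004]
contact_force: [0.9, 0.6, -0.5]
width: 0.0503
```

```bash
python3 go.py 0.5 -0.29 0.2; python3 look.py w5 .028 case cover_grip
```

```text
t 9.7 pos [ 0.5208 -0.2609  0.2018] w 0.0503 F [ 0.9  0.6 -0.5]
shift tool [-0.0289 -0.0211  0.0016] target-axes [-0.0291 -0.0208  0.0018] rot [1.29 0.56 0.43]
t 9.6833 pos [ 0.5208 -0.2609  0.2018] w 0.0503 F [ 0.9  0.6 -0.5]
[[-0.007, 1.0, 0.023], [1.0, 0.008, -0.01], [-0.01, 0.022, -1.0]] q [-0.59  0.31  1.6   0.    1.21 -2.17]
case 0.56 [159.  85. 319. 325.] 239 208 [ 0.5349 -0.294   0.028 ] [[0.426, -0.363], [0.423, -0.223], [0.675, -0.206], [0.682, -0.388]]
cover_grip 0.72 [170. 103. 309. 228.] 241 165 [ 0.4924 -0.2902  0.028 ] [[0.44, -0.354], [0.435, -0.23], [0.55, -0.22], [0.558, -0.359]]
```

View pics/w5.png

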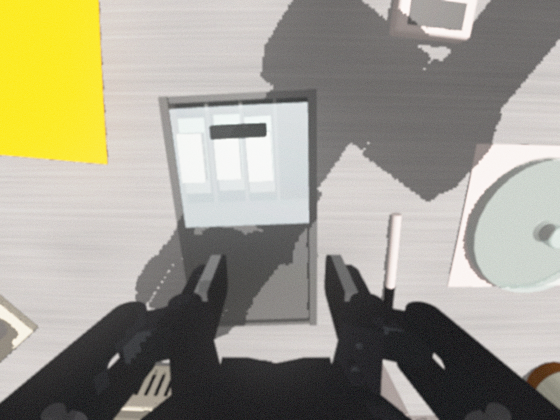

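The grip bar is at (238,131), three slides lie under the cover at (192,158), (228,150) and (260,157), and the lid is flat on the pad at right (530,225).

```bash
python3 - <<'E'
from h import *
g=cv2.cvtColor(cv2.imread('pics/w5.png'),6)
sub=(g[115:145,200:280]<45).astype(np.uint8)
(cx,cy),wh,an=cv2.minAreaRect(cv2.findNonZero(sub));print(cx+200,cy+115,wh,an)
b=cv2.boxPoints(((cx+200,cy+115),wh,an));print(ray('wrist',b,.042).round(4)[:,:2].tolist(),ray('wrist',[[cx+200,cy+115]],.04))
print('rails',ray('wrist',[[161,97],[316,91],[316,324],[184,326]],.032).round(4)[:,:2].tolist())
print('cover rear',ray('wrist',[[186,227],[311,224]],.028).round(4)[:,:2].tolist())
print('slides',ray('wrist',[[192,158],[228,150],[260,157]],.018).round(4)[:,:2].tolist())
E
```

```text
Traceback (most recent call last):
cv2.error: OpenCV(4.12.0) /io/opencv/modules/imgproc/src/convhull.cpp:143: error: (-215:Assertion failed) total >= 0 && (depth == CV_32F || depth == CV_32S) in function 'convexHull'
```

```bash
python3 - <<'E'
from h import *
g=cv2.imread('pics/w5.png',0)
print(g[115:145,200:280].min())
sub=(g[115:145,200:280]<90).astype(np.uint8)
(cx,cy),wh,an=cv2.minAreaRect(cv2.findNonZero(sub));print(cx+200,cy+115,wh,an)
b=cv2.boxPoints(((cx+200,cy+115),wh,an));print(ray('wrist',b,.042).round(4)[:,:2].tolist(),ray('wrist',[[cx+200,cy+115]],.04))
print('rails',ray('wrist',[[161,97],[316,91],[316,324],[184,326]],.032).round(4)[:,:2].tolist())
print('cover rear',ray('wrist',[[186,227],[311,224]],.028).round(4)[:,:2].tolist())
print('slides',ray('wrist',[[192,158],[228,150],[260,157]],.018).round(4)[:,:2].tolist())
E
```

```text
76
238.28154754638672 130.56769180297852 (11.482294082641602, 53.084808349609375) 86.8201675415039
[[0.4562, -0.3134], [0.4534, -0.2672], [0.4631, -0.2667], [0.466, -0.3133]] [[ 0.45976622 -0.29033013  0.04      ]]
rails [[0.4316, -0.3591], [0.4258, -0.2227], [0.6702, -0.21], [0.6757, -0.3595]]
cover rear [[0.5562, -0.3477], [0.5513, -0.221]]
slides [[0.4876, -0.3391], [0.4796, -0.3035], [0.4861, -0.2726]]
```

Emit:
send_rows([
  {"delta_rot": [1.3, 0.5, 7], "linear": [0, 0, 0], "fingers": 0.05},
  {"delta_rot": [0, 0, 7.1], "linear": [0, 0, 0], "fingers": 0.05},
  {"delta_rot": [0, 0, 7.1], "linear": [0, 0, 0], "fingers": 0.05},
  {"delta_rot": [0, 0, 7.1], "linear": [0, 0, 0], "fingers": 0.05},
  {"delta_rot": [0, 0, 7.1], "linear": [0, 0, 0], "fingers": 0.05},
  {"delta_rot": [0, 0, 7.1], "linear": [0, 0, 0], "fingers": 0.05},
  {"delta_rot": [0, 0, 7.1], "linear": [0, 0, 0], "fingers": 0.05},
  {"delta_rot": [0, 0, 7.1], "linear": [0, 0, 0], "fingers": 0.05},
  {"delta_rot": [0, 0, 7.1], "linear": [0, 0, 0], "fingers": 0.05},
  {"delta_rot": [0, 0, 7.1], "linear": [0, 0, 0], "fingers": 0.05},
  {"delta_rot": [0, 0, 7.1], "linear": [0, 0, 0], "fingers": 0.05},
  {"delta_rot": [0, 0, 7.1], "linear": [0, 0, 0], "fingers": 0.05},
])

```text
clock: 10.83
position: [0.5235, -0.2311, 0.2021]
ee_rot: [-0.008, 0.999, 0.04, -0.002]
contact_force: [0.3, 0.0, 0.6]
width: 0.0499
```

```bash
python3 go.py 0.46 -0.29 0.1 -87.3
```

```text
t 10.8 pos [ 0.5235 -0.2311  0.2021] w 0.0499 F [0.3 0.  0.6]
shift tool [-0.0678  0.0552  0.1014] target-axes [-0.0662  0.0558  0.1021] rot [-0.95  0.15  1.92]
```

Emit:
send_rows([
  {"delta_rot": [-0.9, 0.1, 1.9], "linear": [-0.02, 0.015, 0.01], "fingers": 0.05},
  {"delta_rot": [0, 0, 0], "linear": [-0.02, 0.015, 0.025], "fingers": 0.05},
  {"delta_rot": [0, 0, 0], "linear": [-0.015, 0.015, 0.025], "fingers": 0.05},
  {"delta_rot": [0, 0, 0], "linear": [-0.01, 0.01, 0.025], "fingers": 0.05},
  {"delta_rot": [0, 0, 0], "linear": [0, 0, 0.01], "fingers": 0.05},
  {"delta_rot": [0, 0, 0], "linear": [0, 0, 0], "fingers": 0.05},
  {"delta_rot": [0, 0, 0], "linear": [0, 0, 0], "fingers": 0.05},
])

```text
clock: 11.42
position: [0.465, -0.2779, 0.1062]
ee_rot: [-0.001, 1.0, 0.029, 0.003]
contact_force: [0.8, 0.2, 1.1]
width: 0.0499
```

```bash
python3 go.py 0.46 -0.29 0.056 -87.3; python3 - <<'E'
from h import *
snap('wrist','w6'); print(proj('wrist',[[.46,-.29,.044],[.46,-.29,.028]]))
E
```

```text
t 11.4 pos [ 0.465  -0.2779  0.1062] w 0.0499 F [0.8 0.2 1.1]
shift tool [-0.006   0.0119  0.0502] target-axes [-0.0056  0.0118  0.0502] rot [-0.14 -0.35  0.67]
[[267.78451415 258.43326316]
 [268.21151957 248.17403337]]
```

View pics/w6.png

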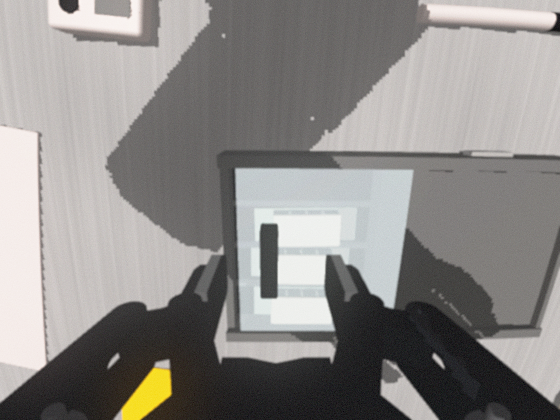

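The grip bar is at (269,261), matching the prediction to within 3 px. I descend and grip it.

Emit:
send_rows([
  {"delta_rot": [0, -0.3, 0.7], "linear": [-0.003, 0.007, 0.01], "fingers": 0.05},
  {"delta_rot": [0, 0, 0], "linear": [-0.003, 0.005, 0.015], "fingers": 0.05},
  {"delta_rot": [0, 0, 0], "linear": [0, 0, 0.013], "fingers": 0.05},
  {"delta_rot": [0, 0, 0], "linear": [0, 0, 0.006], "fingers": 0.05},
  {"delta_rot": [0, 0, 0], "linear": [0, 0, 0], "fingers": 0.05},
  {"delta_rot": [0, 0, 0], "linear": [0, 0, 0], "fingers": 0.05},
])

```text
clock: 11.97
position: [0.4659, -0.2914, 0.065]
ee_rot: [0.003, 1.0, 0.025, 0.005]
contact_force: [-0.4, 0.6, -0.1]
width: 0.0501
```

```bash
python3 go.py 0.46 -0.29 0.057 -87.3
```

```text
t 12.0 pos [ 0.4659 -0.2914  0.065 ] w 0.0501 F [-0.4  0.6 -0.1]
shift tool [-0.0059 -0.0018  0.008 ] target-axes [-0.0058 -0.0017  0.008 ] rot [ 0.35 -0.58  0.22]
```

Emit:
send_rows([
  {"delta_rot": [0.3, -0.5, 0.2], "linear": [-0.006, -0.001, 0.003], "fingers": 0.05},
  {"delta_rot": [0, 0, 0], "linear": [0, 0, 0.003], "fingers": 0.03},
  {"delta_rot": [0, 0, 0], "linear": [0, 0, 0], "fingers": 0.01},
  {"delta_rot": [0, 0, 0], "linear": [0, 0, 0], "fingers": 0.0},
  {"delta_rot": [0, 0, 0], "linear": [0, 0, 0], "fingers": 0.0},
  {"delta_rot": [0, 0, 0], "linear": [0, 0, 0], "fingers": 0.0},
  {"delta_rot": [0, 0, 0], "linear": [0, 0, 0], "fingers": 0.0},
], force=30)

```text
clock: 12.55
position: [0.4608, -0.2914, 0.0606]
ee_rot: [0.002, 1.0, 0.024, 0.002]
contact_force: [0.4, -0.4, -1.8]
width: 0.0108
```

```bash
python3 go.py 0.565 -0.285 0.059 -87.3
```

```text
t 12.6 pos [ 0.4608 -0.2914  0.0606] w 0.0108 F [ 0.4 -0.4 -1.8]
shift tool [ 0.1044 -0.0014  0.002 ] target-axes [ 0.1044 -0.0015  0.0016] rot [ 0.2  -0.22  0.05]
```

Emit:
send_rows([
  {"delta_rot": [0, 0, 0], "linear": [0.008, 0, 0], "fingers": 0.0},
  {"delta_rot": [0, 0, 0], "linear": [0.012, 0, 0], "fingers": 0.0},
  {"delta_rot": [0, 0, 0], "linear": [0.012, 0, 0], "fingers": 0.0},
  {"delta_rot": [0, 0, 0], "linear": [0.012, 0, 0], "fingers": 0.0},
  {"delta_rot": [0, 0, 0], "linear": [0.012, 0, 0], "fingers": 0.0},
  {"delta_rot": [0, 0, 0], "linear": [0.012, 0, 0], "fingers": 0.0},
  {"delta_rot": [0, 0, 0], "linear": [0.012, 0, 0], "fingers": 0.0},
  {"delta_rot": [0, 0, 0], "linear": [0.008, 0, 0], "fingers": 0.0},
  {"delta_rot": [0, 0, 0], "linear": [0, 0, 0], "fingers": 0.0},
])

```text
clock: 13.3
position: [0.5588, -0.2863, 0.0605]
ee_rot: [0.002, 1.0, 0.025, 0.001]
contact_force: [-1.6, -0.7, 2.3]
width: 0.0107
```

```bash
python3 go.py 0.565 -0.285 0.059 -87.3
```

```text
t 13.3 pos [ 0.5588 -0.2863  0.0605] w 0.0107 F [-1.6 -0.7  2.3]
shift tool [ 0.0062 -0.001   0.0016] target-axes [ 0.0062 -0.001   0.0015] rot [ 0.23 -0.1   0.18]
```

Emit:
send_rows([
  {"delta_rot": [0, 0, 0], "linear": [0.006, 0, 0], "fingers": 0.0},
  {"delta_rot": [0, 0, 0], "linear": [0, 0, 0], "fingers": 0.0},
  {"delta_rot": [0, 0, 0], "linear": [0, 0, 0], "fingers": 0.025},
  {"delta_rot": [0, 0, 0], "linear": [0, 0, 0], "fingers": 0.04},
  {"delta_rot": [0, 0, 0], "linear": [0, 0, 0], "fingers": 0.04},
  {"delta_rot": [0, 0, 0], "linear": [0, 0, -0.02], "fingers": 0.04},
  {"delta_rot": [0, 0, 0], "linear": [0, 0, -0.03], "fingers": 0.05},
  {"delta_rot": [0, 0, 0], "linear": [-0.02, 0, -0.03], "fingers": 0.06},
  {"delta_rot": [0, 0, 0], "linear": [-0.025, -0.01, -0.02], "fingers": 0.064},
  {"delta_rot": [0, 0, 0], "linear": [-0.02, -0.005, 0], "fingers": 0.064},
  {"delta_rot": [0, 0, 0], "linear": [-0.01, 0, 0], "fingers": 0.064},
  {"delta_rot": [0, 0, 0], "linear": [0, 0, 0], "fingers": 0.064},
])

```text
clock: 14.3
position: [0.4894, -0.2731, 0.164]
ee_rot: [0.001, 1.0, 0.024, 0.004]
contact_force: [0.5, -0.4, -0.0]
width: 0.064
```

```bash
python3 go.py 0.485 -0.29 0.1 -87.3; python3 look.py w7 .014 slide1_mid slide2_mid slide3_mid slide4_mid
```

```text
t 14.3 pos [ 0.4894 -0.2731  0.164 ] w 0.064 F [ 0.5 -0.4 -0. ]
shift tool [-0.0057  0.0166  0.064 ] target-axes [-0.0052  0.0167  0.064 ] rot [ 0.13 -0.42  0.06]
t 14.3 pos [ 0.4894 -0.2731  0.164 ] w 0.064 F [ 0.5 -0.4 -0. ]
[[0.999, 0.048, 0.007], [0.048, -0.999, -0.002], [0.007, 0.002, -1.0]] q [-0.63  0.32  1.69  0.    1.13 -0.68]
slide1_mid 0.59 [234. 258. 308. 291.] 271 273 [ 0.4902 -0.3442  0.014 ] [[0.454, -0.361], [0.454, -0.33], [0.526, -0.328], [0.528, -0.359]]
slide2_mid 0.77 [227. 226. 310. 254.] 268 240 [ 0.4864 -0.3096  0.014 ] [[0.449, -0.297], [0.522, -0.294], [0.525, -0.322], [0.449, -0.326]]
slide3_mid 0.87 [232. 190. 316. 226.] 272 208 [ 0.4884 -0.2781  0.014 ] [[0.451, -0.265], [0.524, -0.261], [0.527, -0.292], [0.451, -0.295]]
slide3_mid 0.15 [200. 143. 500. 302.] 349 222 [ 0.5602 -0.2886  0.014 ] [[0.424, -0.226], [0.683, -0.209], [0.729, -0.365], [0.421, -0.38]]
```

View pics/w7.png

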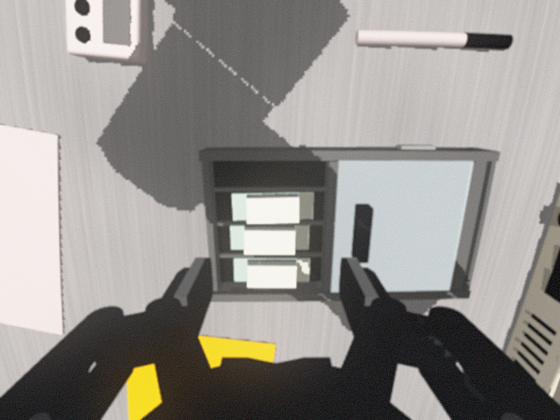

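The cover is back and three slides lie in the lanes. Their blocks are at (272,210), (269,242) and (272,275).

```bash
python3 - <<'E'
from h import *
print(ray('wrist',[[272,209],[269,241],[272,274]],.021).round(4))
print('ends',ray('wrist',[[247,209],[299,209],[243,241],[296,241],[246,274],[298,274]],.021).round(4)[:,:2].tolist())
print('comp in corners',ray('wrist',[[216,160],[328,160],[219,292],[322,290]],.024).round(4)[:,:2].tolist())
print('grip now',ray('wrist',[[363,232]],.042))
E
```

```text
[[ 0.4883 -0.2767  0.021 ]
 [ 0.487  -0.3073  0.021 ]
 [ 0.4912 -0.3409  0.021 ]]
ends [[0.4663, -0.2778], [0.5121, -0.2756], [0.4633, -0.3084], [0.5115, -0.3062], [0.4667, -0.3421], [0.5158, -0.3398]]
comp in corners [[0.4399, -0.2355], [0.5329, -0.231], [0.4415, -0.361], [0.5396, -0.3543]]
grip now [[ 0.56472924 -0.28672582  0.042     ]]
```

Emit:
send_rows([
  {"delta_rot": [0.1, -0.4, 0], "linear": [-0.001, 0.002, 0.02], "fingers": 0.062},
  {"delta_rot": [0, 0, 0], "linear": [-0.001, 0.002, 0.03], "fingers": 0.062},
  {"delta_rot": [0, 0, 0], "linear": [0, 0, 0.03], "fingers": 0.062},
  {"delta_rot": [0, 0, 0], "linear": [0, 0, 0.01], "fingers": 0.062},
  {"delta_rot": [0, 0, 0], "linear": [0, 0, 0], "fingers": 0.062},
  {"delta_rot": [0, 0, 0], "linear": [0, 0, 0], "fingers": 0.062},
])

```text
clock: 15.05
position: [0.4964, -0.2794, 0.0661]
ee_rot: [-0.0, 1.0, 0.026, 0.001]
contact_force: [0.9, 0.9, 0.4]
width: 0.0617
```

```bash
python3 go.py 0.488 -0.2775 0.034 -87.3
```

```text
t 15.1 pos [ 0.4964 -0.2794  0.0661] w 0.0617 F [0.9 0.9 0.4]
shift tool [-0.0084 -0.0024  0.0321] target-axes [-0.0083 -0.0023  0.0321] rot [-0.01 -0.11  0.24]
```

Emit:
send_rows([
  {"delta_rot": [0, 0, 0.2], "linear": [-0.008, -0.002, 0.003], "fingers": 0.062},
  {"delta_rot": [0, 0, 0], "linear": [0, 0, 0.006], "fingers": 0.062},
  {"delta_rot": [0, 0, 0], "linear": [0, 0, 0.006], "fingers": 0.062},
  {"delta_rot": [0, 0, 0], "linear": [0, 0, 0.003], "fingers": 0.062},
  {"delta_rot": [0, 0, 0], "linear": [0, 0, 0], "fingers": 0.062},
  {"delta_rot": [0, 0, 0], "linear": [0, 0, 0], "fingers": 0.062},
])

```text
clock: 15.55
position: [0.4902, -0.279, 0.0488]
ee_rot: [0.001, 1.0, 0.024, 0.003]
contact_force: [0.6, -0.7, -0.3]
width: 0.0623
```

```bash
python3 go.py 0.488 -0.2775 0.034 -87.3; python3 - <<'E'
from h import *
snap('wrist','w8')
for r in manip.masks_of('slide1_mid','wrist')[:3]: print(r['p'],r['extent'])
print(proj('wrist',[[.464,-.2775,.021],[.512,-.2775,.021]]))
E
```

```text
t 15.6 pos [ 0.4902 -0.279   0.0488] w 0.0623 F [ 0.6 -0.7 -0.3]
shift tool [-0.0022 -0.0017  0.0148] target-axes [-0.0021 -0.0016  0.0148] rot [ 0.18 -0.35  0.05]
0.67 [211.9, 330.0, 328.9, 365.3]
[[227.38889006 261.97544724]
 [319.25493515 265.69522263]]
```

View pics/w8.png

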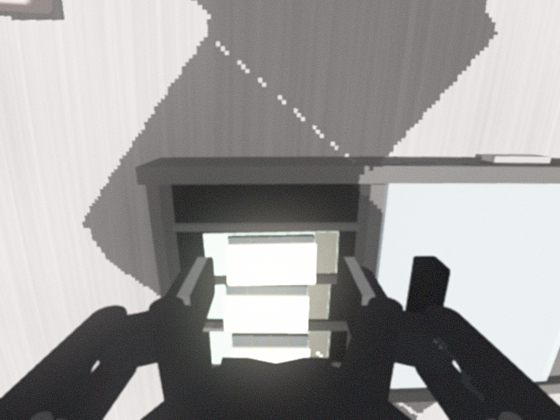

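The block of the first slide spans columns 227–316 around row 260, where predicted and between the fingers. I descend and grip.

Emit:
send_rows([
  {"delta_rot": [0.2, -0.3, 0], "linear": [-0.003, -0.001, 0.005], "fingers": 0.062},
  {"delta_rot": [0, 0, 0], "linear": [0, 0, 0.005], "fingers": 0.062},
  {"delta_rot": [0, 0, 0], "linear": [0, 0, 0.003], "fingers": 0.062},
  {"delta_rot": [0, 0, 0], "linear": [0, 0, 0], "fingers": 0.062},
  {"delta_rot": [0, 0, 0], "linear": [0, 0, 0], "fingers": 0.062},
])

```text
clock: 16.07
position: [0.4875, -0.2785, 0.0354]
ee_rot: [0.0, 1.0, 0.024, 0.001]
contact_force: [-1.3, 0.9, 0.2]
width: 0.0616
```

```bash
python3 go.py 0.488 -0.2775 0.034 -87.3
```

```text
t 16.1 pos [ 0.4875 -0.2785  0.0354] w 0.0616 F [-1.3  0.9  0.2]
shift tool [ 0.0006 -0.001   0.0014] target-axes [ 0.0006 -0.001   0.0014] rot [ 0.03 -0.11  0.05]
```

Emit:
send_rows([
  {"delta_rot": [0, 0, 0], "linear": [0, 0, 0.001], "fingers": 0.05},
  {"delta_rot": [0, 0, 0], "linear": [0, 0, 0], "fingers": 0.035},
  {"delta_rot": [0, 0, 0], "linear": [0, 0, 0], "fingers": 0.035},
  {"delta_rot": [0, 0, 0], "linear": [0, 0, 0], "fingers": 0.035},
  {"delta_rot": [0, 0, 0], "linear": [0, 0, 0], "fingers": 0.035},
  {"delta_rot": [0, 0, 0], "linear": [0, 0, -0.01], "fingers": 0.035},
  {"delta_rot": [0, 0, 0], "linear": [0, 0, -0.02], "fingers": 0.035},
  {"delta_rot": [0, 0, 0], "linear": [0, 0, -0.03], "fingers": 0.035},
  {"delta_rot": [0, 0, 0], "linear": [0, 0, -0.02], "fingers": 0.035},
  {"delta_rot": [0, 0, 0], "linear": [0, 0, 0], "fingers": 0.035},
], force=40)

```text
clock: 16.9
position: [0.4864, -0.2777, 0.1178]
ee_rot: [-0.001, 1.0, 0.024, -0.001]
contact_force: [0.3, 0.3, 0.2]
width: 0.0468
```

```bash
python3 go.py 0.55 0.284 0.12 -90; python3 - <<'E'
from h import *
snap('top','t1')
for n in ['dish','slide1_mid']:
  for r in manip.masks_of(n,'top')[:3]: 
    e=r['extent'];print(n,r['p'],np.round(e,1),ray('top',[[(e[0]+e[2])/2,(e[1]+e[3])/2]],.015).round(3))
E
```

```text
t 16.9 pos [ 0.4864 -0.2777  0.1178] w 0.0468 F [0.3 0.3 0.2]
shift tool [ 0.0905 -0.558  -0.0009] target-axes [ 0.0636 -0.5617 -0.0022] rot [-0.14  0.1   2.75]
dish 0.91 [197.2 167.5 239.9 203.1] [[0.553 0.283 0.015]]
dish 0.31 [140.7 175.5 171.1 214.2] [[0.517 0.502 0.015]]
```

Emit:
send_rows([
  {"delta_rot": [0, 0, 2.7], "linear": [0.005, -0.02, 0], "fingers": 0.035},
  {"delta_rot": [0, 0, 0], "linear": [0.005, -0.038, 0], "fingers": 0.035},
  {"delta_rot": [0, 0, 0], "linear": [0.005, -0.04, 0], "fingers": 0.035},
  {"delta_rot": [0, 0, 0], "linear": [0.005, -0.04, 0], "fingers": 0.035},
  {"delta_rot": [0, 0, 0], "linear": [0.005, -0.04, 0], "fingers": 0.035},
  {"delta_rot": [0, 0, 0], "linear": [0.005, -0.04, 0], "fingers": 0.035},
  {"delta_rot": [0, 0, 0], "linear": [0.005, -0.04, 0], "fingers": 0.035},
  {"delta_rot": [0, 0, 0], "linear": [0.005, -0.04, 0], "fingers": 0.035},
  {"delta_rot": [0, 0, 0], "linear": [0.005, -0.04, 0], "fingers": 0.035},
  {"delta_rot": [0, 0, 0], "linear": [0.005, -0.04, 0], "fingers": 0.035},
  {"delta_rot": [0, 0, 0], "linear": [0.005, -0.04, 0], "fingers": 0.035},
  {"delta_rot": [0, 0, 0], "linear": [0.005, -0.03, 0], "fingers": 0.035},
])

```text
clock: 18.05
position: [0.5363, 0.182, 0.0974]
ee_rot: [-0.004, 1.0, -0.008, -0.02]
contact_force: [0.6, -0.3, -0.4]
width: 0.0467
```

```bash
python3 go.py 0.551 0.283 0.12 -90
```

```text
t 18.1 pos [0.5363 0.182  0.0974] w 0.0467 F [ 0.6 -0.3 -0.4]
shift tool [ 0.0122 -0.1014 -0.0223] target-axes [ 0.0147 -0.101  -0.0226] rot [-0.43  2.24 -0.91]
```

Emit:
send_rows([
  {"delta_rot": [-0.4, 2.2, -0.9], "linear": [0.005, -0.015, -0.02], "fingers": 0.035},
  {"delta_rot": [0, 0, 0], "linear": [0.005, -0.025, -0.015], "fingers": 0.035},
  {"delta_rot": [0, 0, 0], "linear": [0.005, -0.02, -0.01], "fingers": 0.035},
  {"delta_rot": [0, 0, 0], "linear": [0, 0, 0], "fingers": 0.035},
  {"delta_rot": [0, 0, 0], "linear": [0, 0, 0], "fingers": 0.035},
])

```text
clock: 18.47
position: [0.5471, 0.252, 0.1333]
ee_rot: [0.001, 1.0, 0.005, -0.008]
contact_force: [-0.1, -0.3, -1.3]
width: 0.047
```

```bash
python3 go.py 0.551 0.314 0.12 -90; python3 look.py w9 .025 dish slide1_mid
```

```text
t 18.5 pos [0.5471 0.252  0.1333] w 0.047 F [-0.1 -0.3 -1.3]
shift tool [ 0.0048 -0.062   0.0131] target-axes [ 0.0039 -0.062   0.0133] rot [0.11 0.96 0.58]
t 18.4667 pos [0.5471 0.252  0.1333] w 0.047 F [-0.1 -0.3 -1.3]
[[1.0, 0.01, -0.017], [0.01, -1.0, -0.002], [-0.017, 0.002, -1.0]] q [0.31 0.41 1.62 0.   1.13 0.3 ]
dish 0.64 [195.  81. 390. 244.] 293 160 [0.5559 0.2953 0.025 ] [[0.481, 0.229], [0.49, 0.352], [0.62, 0.353], [0.633, 0.23]]
```

View pics/w9.png

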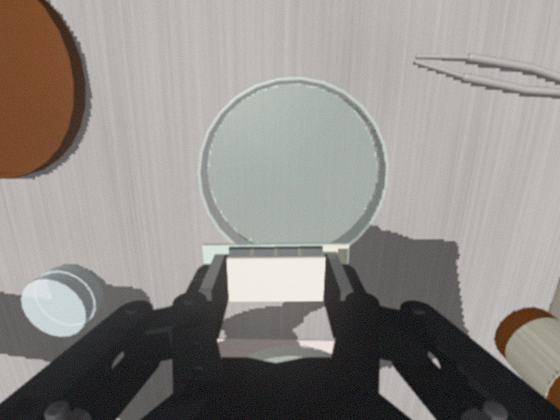

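The slide is held level at (276,278). The empty dish is ahead, its rim spanning columns 198–387 with the top at row 78.

```bash
python3 - <<'E'
from h import *
print(ray('wrist',[[292,78],[198,165],[387,165]],.025).round(4))
E
```

```text
[[0.5544 0.3508 0.025 ]
 [0.4862 0.2906 0.025 ]
 [0.6255 0.2921 0.025 ]]
```

Emit:
send_rows([
  {"delta_rot": [0.1, 1, 0.6], "linear": [0.003, -0.02, 0], "fingers": 0.035},
  {"delta_rot": [0, 0, 0], "linear": [0.003, -0.025, 0.01], "fingers": 0.035},
  {"delta_rot": [0, 0, 0], "linear": [0, -0.015, 0.02], "fingers": 0.035},
  {"delta_rot": [0, 0, 0], "linear": [0, 0, 0.02], "fingers": 0.035},
  {"delta_rot": [0, 0, 0], "linear": [0, 0, 0.005], "fingers": 0.035},
  {"delta_rot": [0, 0, 0], "linear": [0, 0, 0], "fingers": 0.035},
  {"delta_rot": [0, 0, 0], "linear": [0, 0, 0], "fingers": 0.035},
])

```text
clock: 19.2
position: [0.5518, 0.3017, 0.0725]
ee_rot: [0.003, 1.0, -0.007, -0.003]
contact_force: [-0.1, 0.2, 1.0]
width: 0.0467
```

```bash
python3 go.py 0.553 0.312 0.034 -90
```

```text
t 19.2 pos [0.5518 0.3017 0.0725] w 0.0467 F [-0.1  0.2  1. ]
shift tool [ 0.0013 -0.0106  0.0384] target-axes [ 0.0012 -0.0103  0.0385] rot [ 0.39  0.39 -0.85]
```

Emit:
send_rows([
  {"delta_rot": [0.4, 0.4, -0.8], "linear": [0.001, -0.01, 0.005], "fingers": 0.035},
  {"delta_rot": [0, 0, 0], "linear": [0, 0, 0.01], "fingers": 0.035},
  {"delta_rot": [0, 0, 0], "linear": [0, 0, 0.009], "fingers": 0.035},
  {"delta_rot": [0, 0, 0], "linear": [0, 0, 0.006], "fingers": 0.035},
  {"delta_rot": [0, 0, 0], "linear": [0, 0, 0], "fingers": 0.035},
  {"delta_rot": [0, 0, 0], "linear": [0, 0, 0], "fingers": 0.035},
])

```text
clock: 19.7
position: [0.5549, 0.3106, 0.0424]
ee_rot: [-0.001, 1.0, -0.001, 0.002]
contact_force: [-0.2, 0.1, -0.9]
width: 0.047
```

```bash
python3 go.py 0.553 0.312 0.034 -90
```

```text
t 19.7 pos [0.5549 0.3106 0.0424] w 0.047 F [-0.2  0.1 -0.9]
shift tool [-0.002  -0.0014  0.0083] target-axes [-0.0019 -0.0014  0.0084] rot [-0.12 -0.28 -0.16]
```

Emit:
send_rows([
  {"delta_rot": [-0.1, -0.3, -0.2], "linear": [-0.002, -0.001, 0.003], "fingers": 0.035},
  {"delta_rot": [0, 0, 0], "linear": [0, 0, 0.003], "fingers": 0.035},
  {"delta_rot": [0, 0, 0], "linear": [0, 0, 0.002], "fingers": 0.035},
  {"delta_rot": [0, 0, 0], "linear": [0, 0, 0], "fingers": 0.035},
  {"delta_rot": [0, 0, 0], "linear": [0, 0, 0], "fingers": 0.035},
])

```text
clock: 20.12
position: [0.5531, 0.3119, 0.0341]
ee_rot: [-0.0, 1.0, 0.001, 0.0]
contact_force: [0.7, -0.4, -1.0]
width: 0.0468
```

Emit:
send_rows([
  {"delta_rot": [0, 0, 0], "linear": [0, 0, 0], "fingers": 0.05},
  {"delta_rot": [0, 0, 0], "linear": [0, 0, 0], "fingers": 0.056},
  {"delta_rot": [0, 0, 0], "linear": [0, 0, 0], "fingers": 0.056},
  {"delta_rot": [0, 0, 0], "linear": [0, 0, -0.01], "fingers": 0.056},
  {"delta_rot": [0, 0, 0], "linear": [0, 0, -0.02], "fingers": 0.056},
  {"delta_rot": [0, 0, 0], "linear": [0, 0, -0.03], "fingers": 0.056},
  {"delta_rot": [0, 0, 0], "linear": [0, 0.02, -0.03], "fingers": 0.06},
  {"delta_rot": [0, 0, 0], "linear": [0, 0.03, -0.02], "fingers": 0.062},
  {"delta_rot": [0, 0, 0], "linear": [0, 0.01, 0], "fingers": 0.062},
  {"delta_rot": [0, 0, 0], "linear": [0, 0, 0], "fingers": 0.062},
])

```text
clock: 20.95
position: [0.5537, 0.2513, 0.1527]
ee_rot: [-0.0, 1.0, 0.002, 0.001]
contact_force: [0.1, 1.0, 0.5]
width: 0.0623
```

```bash
python3 go.py 0.487 -0.309 0.12 -87.3;  python3 look.py w10 .02 slide1_mid dish
```

```text
t 20.9 pos [0.5537 0.2513 0.1527] w 0.0623 F [0.1 1.  0.5]
shift tool [-0.0689  0.56    0.032 ] target-axes [-0.093   0.5565  0.0327] rot [-0.05 -0.15 -2.48]
t 20.95 pos [0.5537 0.2513 0.1527] w 0.0623 F [0.1 1.  0.5]
[[1.0, 0.004, 0.003], [0.004, -1.0, 0.001], [0.003, -0.001, -1.0]] q [0.31 0.4  1.59 0.   1.15 0.31]
dish 0.85 [190.  80. 365. 252.] 280 167 [0.555  0.2891 0.02  ] [[0.456, 0.255], [0.526, 0.376], [0.647, 0.321], [0.591, 0.182]]
```

View pics/w10.png

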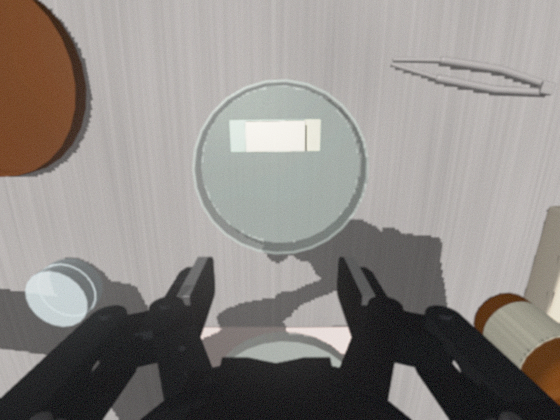

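The first slide lies flat at (275,136) in the dish, whose centre is at (281,167). Now the second slide.

Emit:
send_rows([
  {"delta_rot": [0, 0, -2.5], "linear": [-0.005, 0.02, 0], "fingers": 0.062},
  {"delta_rot": [0, 0, 0], "linear": [-0.006, 0.04, 0], "fingers": 0.062},
  {"delta_rot": [0, 0, 0], "linear": [-0.006, 0.041, 0], "fingers": 0.062},
  {"delta_rot": [0, 0, 0], "linear": [-0.006, 0.041, 0], "fingers": 0.062},
  {"delta_rot": [0, 0, 0], "linear": [-0.006, 0.041, 0], "fingers": 0.062},
  {"delta_rot": [0, 0, 0], "linear": [-0.006, 0.041, 0], "fingers": 0.062},
  {"delta_rot": [0, 0, 0], "linear": [-0.006, 0.041, 0], "fingers": 0.062},
  {"delta_rot": [0, 0, 0], "linear": [-0.006, 0.041, 0], "fingers": 0.062},
  {"delta_rot": [0, 0, 0], "linear": [-0.006, 0.041, 0], "fingers": 0.062},
  {"delta_rot": [0, 0, 0], "linear": [-0.006, 0.041, 0], "fingers": 0.062},
  {"delta_rot": [0, 0, 0], "linear": [-0.006, 0.041, 0], "fingers": 0.062},
  {"delta_rot": [0, 0, 0], "linear": [-0.006, 0.03, 0], "fingers": 0.062},
])

```text
clock: 22.1
position: [0.5046, -0.2045, 0.1287]
ee_rot: [-0.009, 0.999, 0.038, -0.012]
contact_force: [0.8, -0.0, -0.4]
width: 0.0622
```

```bash
python3 go.py 0.487 -0.309 0.07 -87.3
```

```text
t 22.1 pos [ 0.5046 -0.2045  0.1287] w 0.0622 F [ 0.8 -0.  -0.4]
shift tool [-0.0241  0.1039  0.0574] target-axes [-0.0225  0.1035  0.0587] rot [-1.06  1.37  1.64]
```

Emit:
send_rows([
  {"delta_rot": [-1, 1.4, 1.6], "linear": [-0.005, 0.02, 0.005], "fingers": 0.062},
  {"delta_rot": [0, 0, 0], "linear": [-0.005, 0.03, 0.01], "fingers": 0.062},
  {"delta_rot": [0, 0, 0], "linear": [-0.005, 0.03, 0.015], "fingers": 0.062},
  {"delta_rot": [0, 0, 0], "linear": [-0.003, 0.02, 0.015], "fingers": 0.062},
  {"delta_rot": [0, 0, 0], "linear": [-0.003, 0.003, 0.01], "fingers": 0.062},
  {"delta_rot": [0, 0, 0], "linear": [0, 0, 0], "fingers": 0.062},
  {"delta_rot": [0, 0, 0], "linear": [0, 0, 0], "fingers": 0.062},
])

```text
clock: 22.68
position: [0.4892, -0.3145, 0.0603]
ee_rot: [-0.005, 1.0, 0.021, -0.003]
contact_force: [0.5, -0.1, -0.0]
width: 0.0617
```

```bash
python3 go.py 0.487 -0.309 0.05 -87.3; python3 look.py w11 .007 slide1_mid
```

```text
t 22.7 pos [ 0.4892 -0.3145  0.0603] w 0.0617 F [ 0.5 -0.1 -0. ]
shift tool [-0.0019 -0.0055  0.0104] target-axes [-0.0019 -0.0056  0.0103] rot [-0.59  0.37 -0.27]
t 22.6833 pos [ 0.4892 -0.3145  0.0603] w 0.0617 F [ 0.5 -0.1 -0. ]
[[0.999, 0.042, -0.007], [0.042, -0.999, 0.01], [-0.006, -0.01, -1.0]] q [-0.69  0.46  1.75  0.    0.94 -0.74]
slide1_mid 0.81 [214. 269. 336. 322.] 274 296 [ 0.4882 -0.3479  0.007 ] [[0.448, -0.368], [0.45, -0.33], [0.526, -0.329], [0.529, -0.367]]
```

Emit:
send_rows([
  {"delta_rot": [-0.6, 0.4, -0.3], "linear": [-0.002, -0.005, 0.004], "fingers": 0.062},
  {"delta_rot": [0, 0, 0], "linear": [0, 0, 0.005], "fingers": 0.062},
  {"delta_rot": [0, 0, 0], "linear": [0, 0, 0.002], "fingers": 0.062},
  {"delta_rot": [0, 0, 0], "linear": [0, 0, 0], "fingers": 0.062},
  {"delta_rot": [0, 0, 0], "linear": [0, 0, 0], "fingers": 0.062},
])

```text
clock: 23.2
position: [0.4905, -0.3057, 0.0521]
ee_rot: [0.001, 1.0, 0.027, 0.002]
contact_force: [0.2, -0.5, 0.1]
width: 0.0623
```

```bash
python3 go.py 0.487 -0.3095 0.034 -87.3; python3 - <<'E'
from h import *
a=snap('wrist','w11')
g=cv2.cvtColor(a,cv2.COLOR_RGB2GRAY)
P=proj('wrist',[[.487,-.3095,.021],[.463,-.3095,.021],[.511,-.3095,.021],[.487,-.2975,.021],[.487,-.3215,.021]]);print(P.round(0).tolist())
r=int(P[0,1]); c=int(P[0,0])
print('row',[(i,int(g[r,i])) for i in range(200,350,5)]); print('col',[(i,int(g[i,c])) for i in range(r-40,r+40,4)])
E
```

```text
t 23.2 pos [ 0.4905 -0.3057  0.0521] w 0.0623 F [ 0.2 -0.5  0.1]
shift tool [-0.0037  0.0036  0.0181] target-axes [-0.0036  0.0037  0.0181] rot [ 0.16 -0.28  0.43]
[[271.0, 270.0], [226.0, 268.0], [315.0, 272.0], [272.0, 250.0], [270.0, 289.0]]
row [(200, 127), (205, 82), (210, 85), (215, 252), (220, 250), (225, 253), (230, 254), (235, 254), (240, 254), (245, 254), (250, 254), (255, 254), (260, 254), (265, 254), (270, 254), (275, 254), (280, 254), (285, 254), (290, 254), (295, 254), (300, 254), (305, 254), (310, 255), (315, 177), (320, 174), (325, 174), (330, 192), (335, 60), (340, 65), (345, 56)]
col [(229, 75), (233, 107), (237, 114), (241, 121), (245, 169), (249, 246), (253, 254), (257, 254), (261, 254), (265, 254), (269, 254), (273, 254), (277, 254), (281, 254), (285, 254), (289, 192), (293, 223), (297, 175), (301, 181), (305, 211)]
```

Emit:
send_rows([
  {"delta_rot": [0.2, -0.3, 0.4], "linear": [-0.004, 0.003, 0.005], "fingers": 0.062},
  {"delta_rot": [0, 0, 0], "linear": [-0.001, 0, 0.006], "fingers": 0.062},
  {"delta_rot": [0, 0, 0], "linear": [0, 0, 0.005], "fingers": 0.062},
  {"delta_rot": [0, 0, 0], "linear": [0, 0, 0], "fingers": 0.062},
  {"delta_rot": [0, 0, 0], "linear": [0, 0, 0], "fingers": 0.062},
])

```text
clock: 23.67
position: [0.4858, -0.3102, 0.0353]
ee_rot: [0.0, 1.0, 0.023, 0.0]
contact_force: [0.7, 0.4, -0.4]
width: 0.062
```

```bash
python3 go.py 0.4865 -0.3095 0.034 -87.3
```

```text
t 23.7 pos [ 0.4858 -0.3102  0.0353] w 0.062 F [ 0.7  0.4 -0.4]
shift tool [ 0.0007 -0.0007  0.0013] target-axes [ 0.0007 -0.0007  0.0013] rot [ 0.02 -0.03 -0.04]
```

Emit:
send_rows([
  {"delta_rot": [0, 0, 0], "linear": [0, 0, 0.001], "fingers": 0.05},
  {"delta_rot": [0, 0, 0], "linear": [0, 0, 0], "fingers": 0.035},
  {"delta_rot": [0, 0, 0], "linear": [0, 0, 0], "fingers": 0.035},
  {"delta_rot": [0, 0, 0], "linear": [0, 0, 0], "fingers": 0.035},
  {"delta_rot": [0, 0, 0], "linear": [0, 0, 0], "fingers": 0.035},
  {"delta_rot": [0, 0, 0], "linear": [0, 0, -0.01], "fingers": 0.035},
  {"delta_rot": [0, 0, 0], "linear": [0, 0, -0.02], "fingers": 0.035},
  {"delta_rot": [0, 0, 0], "linear": [0, 0, -0.03], "fingers": 0.035},
  {"delta_rot": [0, 0, 0], "linear": [0, 0, -0.03], "fingers": 0.035},
  {"delta_rot": [0, 0, 0], "linear": [0, 0, -0.02], "fingers": 0.035},
  {"delta_rot": [0, 0, 0], "linear": [0, 0, 0], "fingers": 0.035},
], force=40)

```text
clock: 24.58
position: [0.4848, -0.3096, 0.1497]
ee_rot: [-0.001, 1.0, 0.023, -0.002]
contact_force: [0.9, -0.2, 0.6]
width: 0.0465
```

```bash
python3 go.py 0.553 0.281 0.13 -90
```

```text
t 24.6 pos [ 0.4848 -0.3096  0.1497] w 0.0465 F [ 0.9 -0.2  0.6]
shift tool [ 0.0955 -0.5868  0.0211] target-axes [ 0.0682 -0.5906  0.0197] rot [-0.16  0.17  2.65]
```

Emit:
send_rows([
  {"delta_rot": [0, 0, 2.7], "linear": [0.005, -0.02, 0], "fingers": 0.035},
  {"delta_rot": [0, 0, 0], "linear": [0.005, -0.038, 0], "fingers": 0.035},
  {"delta_rot": [0, 0, 0], "linear": [0.005, -0.04, 0], "fingers": 0.035},
  {"delta_rot": [0, 0, 0], "linear": [0.005, -0.04, 0], "fingers": 0.035},
  {"delta_rot": [0, 0, 0], "linear": [0.005, -0.04, 0], "fingers": 0.035},
  {"delta_rot": [0, 0, 0], "linear": [0.005, -0.04, 0], "fingers": 0.035},
  {"delta_rot": [0, 0, 0], "linear": [0.005, -0.04, 0], "fingers": 0.035},
  {"delta_rot": [0, 0, 0], "linear": [0.005, -0.04, 0], "fingers": 0.035},
  {"delta_rot": [0, 0, 0], "linear": [0.005, -0.04, 0], "fingers": 0.035},
  {"delta_rot": [0, 0, 0], "linear": [0.005, -0.04, 0], "fingers": 0.035},
  {"delta_rot": [0, 0, 0], "linear": [0.005, -0.04, 0], "fingers": 0.035},
  {"delta_rot": [0, 0, 0], "linear": [0.005, -0.03, 0], "fingers": 0.035},
])

```text
clock: 25.58
position: [0.5466, 0.1461, 0.1475]
ee_rot: [0.003, 1.0, -0.008, 0.0]
contact_force: [0.3, -0.5, -1.2]
width: 0.0465
```

```bash
python3 go.py 0.553 0.22 0.13 -90
```

```text
t 25.6 pos [0.5466 0.1461 0.1475] w 0.0465 F [ 0.3 -0.5 -1.2]
shift tool [ 0.0051 -0.0741  0.0171] target-axes [ 0.0064 -0.0739  0.0175] rot [ 0.34 -0.03 -0.97]
```

Emit:
send_rows([
  {"delta_rot": [0.3, 0, -1], "linear": [0.003, -0.02, 0.003], "fingers": 0.035},
  {"delta_rot": [0, 0, 0], "linear": [0.003, -0.035, 0.003], "fingers": 0.035},
  {"delta_rot": [0, 0, 0], "linear": [0, -0.025, 0], "fingers": 0.035},
  {"delta_rot": [0, 0, 0], "linear": [0, -0.01, 0], "fingers": 0.035},
  {"delta_rot": [0, 0, 0], "linear": [0, 0, 0], "fingers": 0.035},
])

```text
clock: 26.0
position: [0.5509, 0.2477, 0.1385]
ee_rot: [-0.001, 1.0, 0.005, -0.001]
contact_force: [0.4, 0.8, -0.5]
width: 0.0469
```

```bash
cat > dish.py <<'E'
from h import *
import sys
def dish(pic=None):
    ci=manip.camera_info('wrist'); snap('wrist',pic)
    for nm in ['dish']:
        for r in manip.masks_of(nm,'wrist')[:1]:
            m=r['pixels'].astype(np.uint8); e=r['extent']
            c=max(cv2.findContours(m,cv2.RETR_EXTERNAL,cv2.CHAIN_APPROX_NONE)[0],key=cv2.contourArea).reshape(-1,2)
            P=ray('wrist',c,.025,ci)[:,:2]
            from scipy.optimize import least_squares
            f=lambda q: np.hypot(P[:,0]-q[0],P[:,1]-q[1])-.072
            q=least_squares(f,P.mean(0),loss='soft_l1',f_scale=.001).x
            print('dish',round(r['p'],2),np.round(e),'centre',q.round(4),'med res',np.median(abs(f(q))).round(4))
    for n in ['slide1_mid']:
        for r in manip.masks_of(n,'wrist')[:4]:
            e=r['extent'];print(n,round(r['p'],2),np.round(e),ray('wrist',[[(e[0]+e[2])/2,(e[1]+e[3])/2]],.012,ci).round(4)[0])
dish(sys.argv[1])
E
python3 go.py 0.553 0.281 0.13 -90; python3 dish.py w12
```

```text
t 26.0 pos [0.5509 0.2477 0.1385] w 0.0469 F [ 0.4  0.8 -0.5]
shift tool [ 0.0024 -0.0333  0.0085] target-axes [ 0.0021 -0.0333  0.0085] rot [-0.07  0.1   0.57]
dish 0.85 [248.  74. 437. 259.] centre [0.6003 0.2821] med res 0.0018
```

View pics/w12.png

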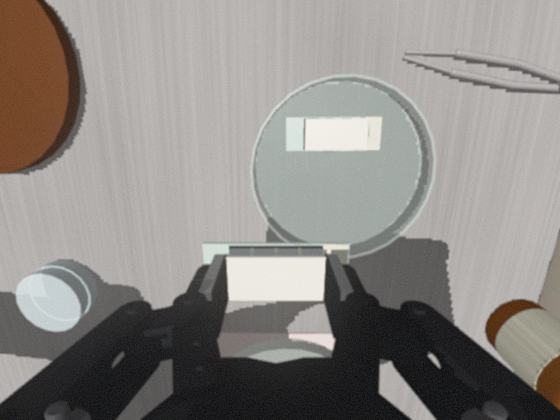

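The dish has been knocked about 45 mm in +x. Its rim now spans columns 252–435 with the top at row 75, and the first slide is still flat in it at (334,134).

```bash
python3 - <<'E'
from h import *
p=ray('wrist',[[344,75],[252,163],[435,163]],.025).round(4);print(p, (p[1]+p[2])/2, p[0,1]-.072)
print(ray('wrist',[[286,134],[381,134],[334,119],[334,150]],.006).round(4))
E
```

```text
[[0.5967 0.3482 0.025 ]
 [0.5315 0.2859 0.025 ]
 [0.6705 0.2874 0.025 ]] [0.601   0.28665 0.025  ] 0.2762
[[0.5573 0.3063 0.006 ]
 [0.633  0.3072 0.006 ]
 [0.5948 0.3182 0.006 ]
 [0.5962 0.2941 0.006 ]]
```

Emit:
send_rows([
  {"delta_rot": [0, 0, 0.5], "linear": [0.02, -0.015, 0], "fingers": 0.035},
  {"delta_rot": [0, 0, 0], "linear": [0.02, -0.015, 0.01], "fingers": 0.035},
  {"delta_rot": [0, 0, 0], "linear": [0.005, 0, 0.02], "fingers": 0.035},
  {"delta_rot": [0, 0, 0], "linear": [0, 0, 0.02], "fingers": 0.035},
  {"delta_rot": [0, 0, 0], "linear": [0, 0, 0.01], "fingers": 0.035},
  {"delta_rot": [0, 0, 0], "linear": [0, 0, 0], "fingers": 0.035},
  {"delta_rot": [0, 0, 0], "linear": [0, 0, 0], "fingers": 0.035},
])

```text
clock: 26.73
position: [0.5993, 0.2619, 0.0789]
ee_rot: [0.003, 1.0, -0.007, -0.0]
contact_force: [0.2, -0.5, 0.4]
width: 0.047
```

```bash
python3 go.py 0.597 0.278 0.034 -90; python3 dish.py w13
```

```text
t 26.7 pos [0.5993 0.2619 0.0789] w 0.047 F [ 0.2 -0.5  0.4]
shift tool [-0.0025 -0.0163  0.0448] target-axes [-0.0023 -0.0161  0.0449] rot [ 0.3   0.01 -0.85]
dish 0.79 [157.  86. 402. 318.] centre [0.6009 0.2818] med res 0.0016
```

```bash
python3 - <<'E'
from h import *
g=cv2.imread('pics/w13.png',0)
for X in (.562,.597,.628):
    for Y in np.arange(.335,.285,-.003):
        u,v=proj('wrist',[[X,Y,.02 if X==.597 else .006]])[0]; print((round(Y,3),int(g[int(round(v)),int(round(u))])),end=' ')
    print()
E
```

```text
(np.float64(0.335), 178) (np.float64(0.332), 178) (np.float64(0.329), 177) (np.float64(0.326), 179) (np.float64(0.323), 226) (np.float64(0.32), 224) (np.float64(0.317), 224) (np.float64(0.314), 223) (np.float64(0.311), 224) (np.float64(0.308), 224) (np.float64(0.305), 223) (np.float64(0.302), 219) (np.float64(0.299), 221) (np.float64(0.296), 171) (np.float64(0.293), 167) (np.float64(0.29), 170) (np.float64(0.287), 166) 
(np.float64(0.335), 173) (np.float64(0.332), 175) (np.float64(0.329), 173) (np.float64(0.326), 197) (np.float64(0.323), 232) (np.float64(0.32), 239) (np.float64(0.317), 239) (np.float64(0.314), 238) (np.float64(0.311), 237) (np.float64(0.308), 236) (np.float64(0.305), 236) (np.float64(0.302), 233) (np.float64(0.299), 172) (np.float64(0.296), 173) (np.float64(0.293), 170) (np.float64(0.29), 168) (np.float64(0.287), 167) 
(np.float64(0.335), 164) (np.float64(0.332), 169) (np.float64(0.329), 165) (np.float64(0.326), 173) (np.float64(0.323), 227) (np.float64(0.32), 230) (np.float64(0.317), 227) (np.float64(0.314), 230) (np.float64(0.311), 226) (np.float64(0.308), 227) (np.float64(0.305), 226) (np.float64(0.302), 228) (np.float64(0.299), 181) (np.float64(0.296), 163) (np.float64(0.293), 170) (np.float64(0.29), 170) (np.float64(0.287), 163)
```

Emit:
send_rows([
  {"delta_rot": [0.3, 0, -0.8], "linear": [-0.003, -0.012, 0.005], "fingers": 0.035},
  {"delta_rot": [0, 0, 0], "linear": [0, -0.006, 0.01], "fingers": 0.035},
  {"delta_rot": [0, 0, 0], "linear": [0, 0, 0.01], "fingers": 0.035},
  {"delta_rot": [0, 0, 0], "linear": [0, 0, 0.006], "fingers": 0.035},
  {"delta_rot": [0, 0, 0], "linear": [0, 0, 0], "fingers": 0.035},
  {"delta_rot": [0, 0, 0], "linear": [0, 0, 0], "fingers": 0.035},
])

```text
clock: 27.38
position: [0.5973, 0.2845, 0.0491]
ee_rot: [-0.002, 1.0, 0.001, 0.004]
contact_force: [0.1, 0.4, -0.2]
width: 0.0465
```

```bash
python3 go.py 0.597 0.280 0.034 -90
```

```text
t 27.4 pos [0.5973 0.2845 0.0491] w 0.0465 F [ 0.1  0.4 -0.2]
shift tool [-0.0005  0.0045  0.0151] target-axes [-0.0003  0.0045  0.0151] rot [-0.22 -0.41  0.16]
```

Emit:
send_rows([
  {"delta_rot": [-0.2, -0.4, 0.2], "linear": [0, 0.004, 0.001], "fingers": 0.035},
  {"delta_rot": [0, 0, 0], "linear": [0, 0, 0.005], "fingers": 0.035},
  {"delta_rot": [0, 0, 0], "linear": [0, 0, 0.004], "fingers": 0.035},
  {"delta_rot": [0, 0, 0], "linear": [0, 0, 0.003], "fingers": 0.035},
  {"delta_rot": [0, 0, 0], "linear": [0, 0, 0], "fingers": 0.035},
  {"delta_rot": [0, 0, 0], "linear": [0, 0, 0], "fingers": 0.035},
])

```text
clock: 27.88
position: [0.5976, 0.2796, 0.0345]
ee_rot: [0.0, 1.0, -0.001, -0.0]
contact_force: [0.3, -0.0, 0.6]
width: 0.047
```

```bash
python3 go.py 0.597 0.280 0.034 -90
```

```text
t 27.9 pos [0.5976 0.2796 0.0345] w 0.047 F [ 0.3 -0.   0.6]
shift tool [-0.0006 -0.0004  0.0005] target-axes [-0.0006 -0.0004  0.0005] rot [ 0.03  0.05 -0.08]
```

Emit:
send_rows([
  {"delta_rot": [0, 0, 0], "linear": [0, 0, 0.0005], "fingers": 0.05},
  {"delta_rot": [0, 0, 0], "linear": [0, 0, 0], "fingers": 0.056},
  {"delta_rot": [0, 0, 0], "linear": [0, 0, 0], "fingers": 0.056},
  {"delta_rot": [0, 0, 0], "linear": [0, 0, -0.01], "fingers": 0.056},
  {"delta_rot": [0, 0, 0], "linear": [0, 0, -0.02], "fingers": 0.056},
  {"delta_rot": [0, 0, 0], "linear": [0, 0, -0.03], "fingers": 0.056},
  {"delta_rot": [0, 0, 0], "linear": [0, 0.01, -0.03], "fingers": 0.06},
  {"delta_rot": [0, 0, 0], "linear": [0, 0.015, -0.02], "fingers": 0.062},
  {"delta_rot": [0, 0, 0], "linear": [0, 0.01, 0], "fingers": 0.062},
  {"delta_rot": [0, 0, 0], "linear": [0, 0, 0], "fingers": 0.062},
])

```text
clock: 28.72
position: [0.5977, 0.2442, 0.1526]
ee_rot: [0.0, 1.0, 0.0, 0.0]
contact_force: [-0.1, -1.0, -0.6]
width: 0.0618
```

```bash
python3 go.py 0.49 -0.342 0.12 -87.3;  python3 dish.py w14; python3 - <<'E'
from h import *
g=cv2.imread('pics/w14.png',0)
for X in (.562,.597,.63):
    for Y in np.arange(.335,.255,-.003):
        u,v=proj('wrist',[[X,Y,.02 if X==.597 else .006]])[0]; print(round(Y,3),int(g[int(round(v)),int(round(u))]),end='; ')
    print()
E
```

```text
t 28.7 pos [0.5977 0.2442 0.1526] w 0.0618 F [-0.1 -1.  -0.6]
shift tool [-0.108   0.5862  0.0327] target-axes [-0.1352  0.5805  0.0326] rot [ 0.02 -0.05 -2.68]
dish 0.58 [188.  72. 372. 247.] centre [0.6009 0.2814] med res 0.0014
0.335 187; 0.332 186; 0.329 181; 0.326 186; 0.323 230; 0.32 231; 0.317 231; 0.314 231; 0.311 231; 0.308 228; 0.305 229; 0.302 229; 0.299 206; 0.296 175; 0.293 229; 0.29 226; 0.287 224; 0.284 226; 0.281 226; 0.278 225; 0.275 222; 0.272 224; 0.269 201; 0.266 170; 0.263 170; 0.26 171; 0.257 171; 
0.335 179; 0.332 181; 0.329 178; 0.326 186; 0.323 243; 0.32 243; 0.317 243; 0.314 241; 0.311 241; 0.308 242; 0.305 242; 0.302 239; 0.299 169; 0.296 192; 0.293 235; 0.29 240; 0.287 240; 0.284 238; 0.281 238; 0.278 239; 0.275 238; 0.272 234; 0.269 178; 0.266 171; 0.263 175; 0.26 172; 0.257 175; 
0.335 171; 0.332 173; 0.329 173; 0.326 203; 0.323 230; 0.32 228; 0.317 229; 0.314 229; 0.311 227; 0.308 231; 0.305 231; 0.302 231; 0.299 173; 0.296 170; 0.293 229; 0.29 229; 0.287 230; 0.284 231; 0.281 229; 0.278 230; 0.275 231; 0.272 230; 0.269 214; 0.266 170; 0.263 171; 0.26 172; 0.257 171;
```

Both slides lie side by side in the dish, spanning y 0.2985–0.325 and 0.268–0.295. Now the third.

Emit:
send_rows([
  {"delta_rot": [0, 0, -2.6], "linear": [-0.008, 0.02, 0], "fingers": 0.062},
  {"delta_rot": [0, 0, 0], "linear": [-0.009, 0.04, 0], "fingers": 0.062},
  {"delta_rot": [0, 0, 0], "linear": [-0.009, 0.04, 0], "fingers": 0.062},
  {"delta_rot": [0, 0, 0], "linear": [-0.009, 0.04, 0], "fingers": 0.062},
  {"delta_rot": [0, 0, 0], "linear": [-0.009, 0.04, 0], "fingers": 0.062},
  {"delta_rot": [0, 0, 0], "linear": [-0.009, 0.04, 0], "fingers": 0.062},
  {"delta_rot": [0, 0, 0], "linear": [-0.009, 0.04, 0], "fingers": 0.062},
  {"delta_rot": [0, 0, 0], "linear": [-0.009, 0.04, 0], "fingers": 0.062},
  {"delta_rot": [0, 0, 0], "linear": [-0.009, 0.04, 0], "fingers": 0.062},
  {"delta_rot": [0, 0, 0], "linear": [-0.009, 0.04, 0], "fingers": 0.062},
  {"delta_rot": [0, 0, 0], "linear": [-0.009, 0.04, 0], "fingers": 0.062},
  {"delta_rot": [0, 0, 0], "linear": [-0.009, 0.03, 0], "fingers": 0.062},
])

```text
clock: 29.87
position: [0.5051, -0.2084, 0.1286]
ee_rot: [-0.008, 0.999, 0.034, -0.015]
contact_force: [1.1, 0.6, -0.0]
width: 0.0619
```

```bash
python3 go.py 0.49 -0.342 0.07 -87.3
```

```text
t 29.9 pos [ 0.5051 -0.2084  0.1286] w 0.0619 F [ 1.1  0.6 -0. ]
shift tool [-0.0224  0.1332  0.0571] target-axes [-0.0213  0.1327  0.0586] rot [-0.91  1.72  1.22]
```

Emit:
send_rows([
  {"delta_rot": [-0.9, 1.7, 1.2], "linear": [-0.004, 0.02, 0.003], "fingers": 0.062},
  {"delta_rot": [0, 0, 0], "linear": [-0.004, 0.035, 0.01], "fingers": 0.062},
  {"delta_rot": [0, 0, 0], "linear": [-0.004, 0.035, 0.015], "fingers": 0.062},
  {"delta_rot": [0, 0, 0], "linear": [-0.004, 0.03, 0.015], "fingers": 0.062},
  {"delta_rot": [0, 0, 0], "linear": [-0.003, 0.01, 0.01], "fingers": 0.062},
  {"delta_rot": [0, 0, 0], "linear": [0, 0, 0.002], "fingers": 0.062},
  {"delta_rot": [0, 0, 0], "linear": [0, 0, 0], "fingers": 0.062},
])

```text
clock: 30.45
position: [0.4878, -0.3461, 0.0604]
ee_rot: [-0.005, 1.0, 0.02, -0.005]
contact_force: [0.2, 0.2, 0.5]
width: 0.0617
```

```bash
cat > prof.py <<'E'
from h import *
import sys
X,Y=map(float,sys.argv[1:3]); a=snap('wrist'); g=cv2.cvtColor(a,cv2.COLOR_RGB2GRAY)
def at(x,y,z):
    u,v=proj('wrist',[[x,y,z]])[0].round().astype(int); return int(g[v,u]) if 0<=v<420 and 0<=u<560 else -1
print('x:',[(round(x,3),at(x,Y+(x-X)*.047,.02)) for x in np.arange(X-.036,X+.036,.002)])
print('y:',[(round(y,3),at(X,y,.02)) for y in np.arange(Y-.02,Y+.02,.002)])
E
python3 go.py 0.49 -0.342 0.034 -87.3; python3 prof.py .49 -.342
```

```text
t 30.4 pos [ 0.4878 -0.3461  0.0604] w 0.0617 F [0.2 0.2 0.5]
shift tool [ 0.0027 -0.0037  0.0264] target-axes [ 0.0024 -0.004   0.0264] rot [-0.62  0.54 -0.43]
x: [(np.float64(0.454), 248), (np.float64(0.456), 249), (np.float64(0.458), 249), (np.float64(0.46), 249), (np.float64(0.462), 250), (np.float64(0.464), 249), (np.float64(0.466), 254), (np.float64(0.468), 254), (np.float64(0.47), 254), (np.float64(0.472), 254), (np.float64(0.474), 254), (np.float64(0.476), 254), (np.float64(0.478), 254), (np.float64(0.48), 254), (np.float64(0.482), 254), (np.float64(0.484), 254), (np.float64(0.486), 254), (np.float64(0.488), 254), (np.float64(0.49), 254), (np.float64(0.492), 254), (np.float64(0.494), 254), (np.float64(0.496), 254), (np.float64(0.498), 254), (np.float64(0.5), 254), (np.float64(0.502), 254), (np.float64(0.504), 254), (np.float64(0.506), 254), (np.float64(0.508), 254), (np.float64(0.51), 254), (np.float64(0.512), 248), (np.float64(0.514), 175), (np.float64(0.516), 172), (np.float64(0.518), 170), (np.float64(0.52), 169), (np.float64(0.522), 179), (np.float64(0.524), 62)]
y: [(np.float64(-0.362), 118), (np.float64(-0.36), 119), (np.float64(-0.358), 121), (np.float64(-0.356), 254), (np.float64(-0.354), 254), (np.float64(-0.352), 254), (np.float64(-0.35), 254), (np.float64(-0.348), 254), (np.float64(-0.346), 254), (np.float64(-0.344), 254), (np.float64(-0.342), 254), (np.float64(-0.34), 254), (np.float64(-0.338), 254), (np.float64(-0.336), 254), (np.float64(-0.334), 255), (np.float64(-0.332), 208), (np.float64(-0.33), 163), (np.float64(-0.328), 190), (np.float64(-0.326), 144), (np.float64(-0.324), 109), (np.float64(-0.322), 107)]
```

Emit:
send_rows([
  {"delta_rot": [-0.6, 0.5, -0.4], "linear": [0.001, -0.003, 0.004], "fingers": 0.062},
  {"delta_rot": [0, 0, 0], "linear": [0, 0, 0.007], "fingers": 0.062},
  {"delta_rot": [0, 0, 0], "linear": [0, 0, 0.004], "fingers": 0.062},
  {"delta_rot": [0, 0, 0], "linear": [0, 0, 0], "fingers": 0.062},
  {"delta_rot": [0, 0, 0], "linear": [0, 0, 0], "fingers": 0.062},
])

```text
clock: 30.92
position: [0.4904, -0.335, 0.0461]
ee_rot: [-0.002, 1.0, 0.027, -0.0]
contact_force: [0.1, -0.0, 0.2]
width: 0.0618
```

```bash
python3 go.py 0.489 -0.343 0.034 -87.3
```

```text
t 30.9 pos [ 0.4904 -0.335   0.0461] w 0.0618 F [ 0.1 -0.   0.2]
shift tool [-0.0018  0.0079  0.0121] target-axes [-0.0018  0.0079  0.0121] rot [-0.18  0.05  0.41]
```

Emit:
send_rows([
  {"delta_rot": [-0.2, 0, 0.4], "linear": [-0.001, 0.008, 0], "fingers": 0.062},
  {"delta_rot": [0, 0, 0], "linear": [0, 0, 0.004], "fingers": 0.062},
  {"delta_rot": [0, 0, 0], "linear": [0, 0, 0.004], "fingers": 0.062},
  {"delta_rot": [0, 0, 0], "linear": [0, 0, 0.002], "fingers": 0.062},
  {"delta_rot": [0, 0, 0], "linear": [0, 0, 0], "fingers": 0.062},
  {"delta_rot": [0, 0, 0], "linear": [0, 0, 0], "fingers": 0.062},
])

```text
clock: 31.42
position: [0.491, -0.3441, 0.0365]
ee_rot: [0.001, 1.0, 0.024, 0.001]
contact_force: [0.2, 0.5, 0.4]
width: 0.0618
```

```bash
python3 go.py 0.489 -0.343 0.034 -87.3
```

```text
t 31.4 pos [ 0.491  -0.3441  0.0365] w 0.0618 F [0.2 0.5 0.4]
shift tool [-0.0019 -0.0012  0.0025] target-axes [-0.0019 -0.0012  0.0025] rot [ 0.15 -0.06  0.01]
```

Emit:
send_rows([
  {"delta_rot": [0.1, 0, 0], "linear": [-0.001, -0.001, 0.0025], "fingers": 0.056},
  {"delta_rot": [0, 0, 0], "linear": [0, 0, 0], "fingers": 0.035},
  {"delta_rot": [0, 0, 0], "linear": [0, 0, 0], "fingers": 0.035},
  {"delta_rot": [0, 0, 0], "linear": [0, 0, 0], "fingers": 0.035},
  {"delta_rot": [0, 0, 0], "linear": [0, 0, 0], "fingers": 0.035},
  {"delta_rot": [0, 0, 0], "linear": [0, 0, -0.01], "fingers": 0.035},
  {"delta_rot": [0, 0, 0], "linear": [0, 0, -0.02], "fingers": 0.035},
  {"delta_rot": [0, 0, 0], "linear": [0, 0, -0.03], "fingers": 0.035},
  {"delta_rot": [0, 0, 0], "linear": [0, 0, -0.03], "fingers": 0.035},
  {"delta_rot": [0, 0, 0], "linear": [0, 0, -0.02], "fingers": 0.035},
  {"delta_rot": [0, 0, 0], "linear": [0, 0, 0], "fingers": 0.035},
], force=40)

```text
clock: 32.33
position: [0.4884, -0.3421, 0.1491]
ee_rot: [-0.002, 1.0, 0.023, -0.001]
contact_force: [0.6, -1.0, -1.0]
width: 0.0467
```

```bash
python3 go.py 0.599 0.2505 0.13 -90; python3 prof.py .49 -.342 | cut -c1-300
```

```text
t 32.3 pos [ 0.4884 -0.3421  0.1491] w 0.0467 F [ 0.6 -1.  -1. ]
shift tool [ 0.1383 -0.5867  0.0206] target-axes [ 0.1106 -0.5926  0.0191] rot [-0.18  0.16  2.68]
x: [(np.float64(0.454), 48), (np.float64(0.456), 43), (np.float64(0.458), 37), (np.float64(0.46), 41), (np.float64(0.462), 39), (np.float64(0.464), 42), (np.float64(0.466), 37), (np.float64(0.468), 34), (np.float64(0.47), 46), (np.float64(0.472), 39), (np.float64(0.474), 34), (np.float64(0.476), 30)
y: [(np.float64(-0.362), 78), (np.float64(-0.36), 84), (np.float64(-0.358), 74), (np.float64(-0.356), 74), (np.float64(-0.354), 74), (np.float64(-0.352), 59), (np.float64(-0.35), 42), (np.float64(-0.348), 42), (np.float64(-0.346), 42), (np.float64(-0.344), 41), (np.float64(-0.342), 35), (np.float64(
```

Emit:
send_rows([
  {"delta_rot": [0, 0, 2.7], "linear": [0.008, -0.02, 0], "fingers": 0.035},
  {"delta_rot": [0, 0, 0], "linear": [0.009, -0.038, 0], "fingers": 0.035},
  {"delta_rot": [0, 0, 0], "linear": [0.009, -0.04, 0], "fingers": 0.035},
  {"delta_rot": [0, 0, 0], "linear": [0.009, -0.04, 0], "fingers": 0.035},
  {"delta_rot": [0, 0, 0], "linear": [0.009, -0.04, 0], "fingers": 0.035},
  {"delta_rot": [0, 0, 0], "linear": [0.009, -0.04, 0], "fingers": 0.035},
  {"delta_rot": [0, 0, 0], "linear": [0.009, -0.04, 0], "fingers": 0.035},
  {"delta_rot": [0, 0, 0], "linear": [0.009, -0.04, 0], "fingers": 0.035},
  {"delta_rot": [0, 0, 0], "linear": [0.009, -0.04, 0], "fingers": 0.035},
  {"delta_rot": [0, 0, 0], "linear": [0.009, -0.04, 0], "fingers": 0.035},
  {"delta_rot": [0, 0, 0], "linear": [0.009, -0.04, 0], "fingers": 0.035},
  {"delta_rot": [0, 0, 0], "linear": [0.009, -0.04, 0], "fingers": 0.035},
])

```text
clock: 33.38
position: [0.59, 0.1191, 0.1345]
ee_rot: [-0.001, 1.0, -0.009, -0.012]
contact_force: [0.8, 0.9, 0.4]
width: 0.0467
```

```bash
python3 go.py 0.599 0.2505 0.13 -90
```

```text
t 33.4 pos [0.59   0.1191 0.1345] w 0.0467 F [0.8 0.9 0.4]
shift tool [ 0.0067 -0.1316  0.0045] target-axes [ 0.009  -0.1314  0.0045] rot [-0.11  1.39 -1.01]
```

Emit:
send_rows([
  {"delta_rot": [-0.1, 1.4, -1], "linear": [0.003, -0.02, -0.003], "fingers": 0.035},
  {"delta_rot": [0, 0, 0], "linear": [0.003, -0.03, -0.003], "fingers": 0.035},
  {"delta_rot": [0, 0, 0], "linear": [0.003, -0.03, 0], "fingers": 0.035},
  {"delta_rot": [0, 0, 0], "linear": [0, -0.015, 0], "fingers": 0.035},
  {"delta_rot": [0, 0, 0], "linear": [0, 0, 0], "fingers": 0.035},
  {"delta_rot": [0, 0, 0], "linear": [0, 0, 0], "fingers": 0.035},
])

```text
clock: 33.88
position: [0.5949, 0.2281, 0.1309]
ee_rot: [-0.0, 1.0, 0.006, -0.006]
contact_force: [-0.4, -0.3, -0.7]
width: 0.0468
```

```bash
python3 go.py 0.599 0.2505 0.034 -90; python3 dish.py w15
```

```text
t 33.9 pos [0.5949 0.2281 0.1309] w 0.0468 F [-0.4 -0.3 -0.7]
shift tool [ 0.0055 -0.0223  0.0968] target-axes [ 0.0041 -0.0224  0.0969] rot [-0.05  0.69  0.65]
dish 0.84 [188.  39. 387. 240.] centre [0.6007 0.2812] med res 0.0016
slide1_mid 0.85 [204. 245. 348. 308.] [0.5933 0.1709 0.012 ]
```

Emit:
send_rows([
  {"delta_rot": [0, 0.7, 0.6], "linear": [0.003, -0.012, 0.01], "fingers": 0.035},
  {"delta_rot": [0, 0, 0], "linear": [0, -0.012, 0.02], "fingers": 0.035},
  {"delta_rot": [0, 0, 0], "linear": [0, 0, 0.02], "fingers": 0.035},
  {"delta_rot": [0, 0, 0], "linear": [0, 0, 0.012], "fingers": 0.035},
  {"delta_rot": [0, 0, 0], "linear": [0, 0, 0], "fingers": 0.035},
  {"delta_rot": [0, 0, 0], "linear": [0, 0, 0], "fingers": 0.035},
])

```text
clock: 34.53
position: [0.6009, 0.2417, 0.0692]
ee_rot: [0.001, 1.0, -0.007, 0.002]
contact_force: [0.4, 0.3, 0.3]
width: 0.0467
```

```bash
python3 go.py 0.599 0.2505 0.034 -90
```

```text
t 34.5 pos [0.6009 0.2417 0.0692] w 0.0467 F [0.4 0.3 0.3]
shift tool [-0.0022 -0.0088  0.0352] target-axes [-0.0019 -0.0088  0.0352] rot [ 0.07 -0.28 -0.76]
```

Emit:
send_rows([
  {"delta_rot": [0, -0.3, -0.8], "linear": [-0.002, -0.009, 0.003], "fingers": 0.035},
  {"delta_rot": [0, 0, 0], "linear": [0, 0, 0.008], "fingers": 0.035},
  {"delta_rot": [0, 0, 0], "linear": [0, 0, 0.006], "fingers": 0.035},
  {"delta_rot": [0, 0, 0], "linear": [0, 0, 0.003], "fingers": 0.035},
  {"delta_rot": [0, 0, 0], "linear": [0, 0, 0], "fingers": 0.035},
  {"delta_rot": [0, 0, 0], "linear": [0, 0, 0], "fingers": 0.035},
])

```text
clock: 35.03
position: [0.6012, 0.2495, 0.0507]
ee_rot: [0.0, 1.0, -0.001, 0.002]
contact_force: [-0.2, -0.7, -0.8]
width: 0.0465
```

```bash
python3 go.py 0.599 0.2505 0.034 -90
```

```text
t 35.0 pos [0.6012 0.2495 0.0507] w 0.0465 F [-0.2 -0.7 -0.8]
shift tool [-0.0023 -0.001   0.0166] target-axes [-0.0022 -0.001   0.0167] rot [ 0.02 -0.24 -0.06]
```

Emit:
send_rows([
  {"delta_rot": [0, -0.2, 0], "linear": [-0.002, -0.001, 0.003], "fingers": 0.035},
  {"delta_rot": [0, 0, 0], "linear": [0, 0, 0.005], "fingers": 0.035},
  {"delta_rot": [0, 0, 0], "linear": [0, 0, 0.004], "fingers": 0.035},
  {"delta_rot": [0, 0, 0], "linear": [0, 0, 0.003], "fingers": 0.035},
  {"delta_rot": [0, 0, 0], "linear": [0, 0, 0], "fingers": 0.035},
  {"delta_rot": [0, 0, 0], "linear": [0, 0, 0], "fingers": 0.035},
])

```text
clock: 35.53
position: [0.5992, 0.2509, 0.0346]
ee_rot: [0.0, 1.0, -0.0, 0.001]
contact_force: [-0.2, -0.4, -0.1]
width: 0.0464
```

```bash
python3 go.py 0.599 0.2505 0.0335 -90
```

```text
t 35.5 pos [0.5992 0.2509 0.0346] w 0.0464 F [-0.2 -0.4 -0.1]
shift tool [-0.0002  0.0004  0.0011] target-axes [-0.0002  0.0004  0.0011] rot [ 0.   -0.07 -0.04]
```

Emit:
send_rows([
  {"delta_rot": [0, 0, 0], "linear": [0, 0, 0.001], "fingers": 0.035},
  {"delta_rot": [0, 0, 0], "linear": [0, 0, 0], "fingers": 0.05},
  {"delta_rot": [0, 0, 0], "linear": [0, 0, 0], "fingers": 0.055},
  {"delta_rot": [0, 0, 0], "linear": [0, 0, 0], "fingers": 0.055},
  {"delta_rot": [0, 0, 0], "linear": [0, 0, -0.01], "fingers": 0.055},
  {"delta_rot": [0, 0, 0], "linear": [0, 0, -0.02], "fingers": 0.055},
  {"delta_rot": [0, 0, 0], "linear": [0, 0, -0.03], "fingers": 0.055},
  {"delta_rot": [0, 0, 0], "linear": [0, 0.01, -0.03], "fingers": 0.055},
  {"delta_rot": [0, 0, 0], "linear": [0, 0.015, -0.02], "fingers": 0.055},
  {"delta_rot": [0, 0, 0], "linear": [0, 0, 0], "fingers": 0.055},
  {"delta_rot": [0, 0, 0], "linear": [0, 0, 0], "fingers": 0.055},
])

```text
clock: 36.45
position: [0.5992, 0.2258, 0.1518]
ee_rot: [-0.0, 1.0, 0.0, 0.001]
contact_force: [-0.2, 0.2, -0.1]
width: 0.055
```

```bash
python3 go.py 0.557 0.0315 0.12 0;  python3 dish.py w16; python3 - <<'E'
from h import *
g=cv2.imread('pics/w16.png',0)
for X in (.565,.597,.631):
    print(X,[(round(Y,3),int(g[tuple(proj('wrist',[[X,Y,.02 if X==.597 else .006]])[0].round().astype(int)[::-1])])) for Y in np.arange(.328,.229,-.003)])
E
```

```text
t 36.5 pos [0.5992 0.2258 0.1518] w 0.055 F [-0.2  0.2 -0.1]
shift tool [-0.0423  0.1943  0.0317] target-axes [-0.1943 -0.0422  0.0318] rot [  0.1   -0.12 -90.  ]
dish 0.86 [185.  46. 371. 229.] centre [0.6008 0.2812] med res 0.0013
slide1_mid 0.67 [232. 163. 318. 200.] [0.598  0.2476 0.012 ]
0.565 [(np.float64(0.328), 193), (np.float64(0.325), 189), (np.float64(0.322), 227), (np.float64(0.319), 235), (np.float64(0.316), 236), (np.float64(0.313), 236), (np.float64(0.31), 235), (np.float64(0.307), 232), (np.float64(0.304), 233), (np.float64(0.301), 232), (np.float64(0.298), 233), (np.float64(0.295), 182), (np.float64(0.292), 229), (np.float64(0.289), 229), (np.float64(0.286), 230), (np.float64(0.283), 228), (np.float64(0.28), 229), (np.float64(0.277), 228), (np.float64(0.274), 225), (np.float64(0.271), 227), (np.float64(0.268), 224), (np.float64(0.265), 173), (np.float64(0.262), 200), (np.float64(0.259), 227), (np.float64(0.256), 223), (np.float64(0.253), 224), (np.float64(0.25), 222), (np.float64(0.247), 221), (np.float64(0.244), 222), (np.float64(0.241), 223), (np.float64(0.238), 22
[... 1079 characters left out ...]
, (np.float64(0.31), 206), (np.float64(0.307), 203), (np.float64(0.304), 205), (np.float64(0.301), 199), (np.float64(0.298), 194), (np.float64(0.295), 173), (np.float64(0.292), 225), (np.float64(0.289), 229), (np.float64(0.286), 230), (np.float64(0.283), 229), (np.float64(0.28), 228), (np.float64(0.277), 232), (np.float64(0.274), 231), (np.float64(0.271), 230), (np.float64(0.268), 230), (np.float64(0.265), 174), (np.float64(0.262), 179), (np.float64(0.259), 228), (np.float64(0.256), 228), (np.float64(0.253), 229), (np.float64(0.25), 228), (np.float64(0.247), 229), (np.float64(0.244), 228), (np.float64(0.241), 229), (np.float64(0.238), 229), (np.float64(0.235), 183), (np.float64(0.232), 169)]
```

View pics/w16.png

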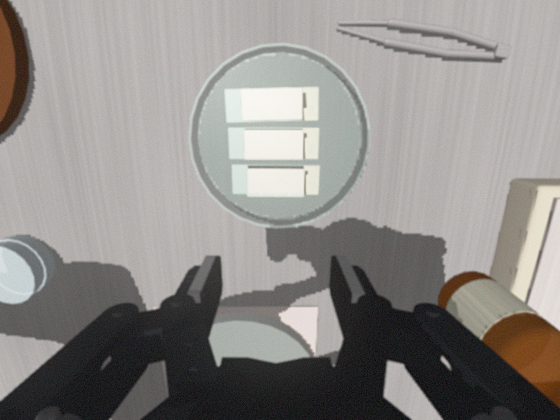

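All three slides lie flat in the dish, at (272,104), (275,143) and (276,181), with the rim spanning columns 190–369 and rows 44–227. I'll refine the dish centre using the known pose of slide 3 as a bias check.

```bash
python3 - <<'E'
from h import *
from scipy.optimize import least_squares
g=cv2.imread('pics/w16.png',0)
print([(round(x,4),int(g[tuple(proj('wrist',[[x,.247,.02]])[0].round().astype(int)[::-1])])) for x in np.arange(.566,.636,.002)])
# radial search for outer rim edge: strongest gradient near r=.072, z=.024
q=np.array([.6008,.2812]); gb=cv2.GaussianBlur(g,(0,0),1).astype(np.float32)
for it in range(3):
    P=[]
    for t in np.arange(0,2*np.pi,.05):
        r=np.arange(.064,.082,.0005); X=np.c_[q[0]+r*np.cos(t),q[1]+r*np.sin(t),np.full(len(r),.024)]
        uv=proj('wrist',X).astype(np.float32)
        if uv[:,1].max()>225: continue
        v=cv2.remap(gb,uv[:,0],uv[:,1],1).ravel(); d=np.abs(np.gradient(v)); P.append(X[d.argmax(),:2])
    P=np.array(P); f=lambda s:np.hypot(P[:,0]-s[0],P[:,1]-s[1])-s[2]
    s=least_squares(f,[*q,.072],loss='soft_l1',f_scale=.0007).x; q=s[:2]; print(s.round(4),len(P))
E
```

```text
[(np.float64(0.566), 221), (np.float64(0.568), 220), (np.float64(0.57), 224), (np.float64(0.572), 222), (np.float64(0.574), 232), (np.float64(0.576), 238), (np.float64(0.578), 237), (np.float64(0.58), 236), (np.float64(0.582), 239), (np.float64(0.584), 235), (np.float64(0.586), 238), (np.float64(0.588), 236), (np.float64(0.59), 238), (np.float64(0.592), 239), (np.float64(0.594), 237), (np.float64(0.596), 238), (np.float64(0.598), 236), (np.float64(0.6), 236), (np.float64(0.602), 238), (np.float64(0.604), 237), (np.float64(0.606), 237), (np.float64(0.608), 236), (np.float64(0.61), 236), (np.float64(0.612), 236), (np.float64(0.614), 237), (np.float64(0.616), 235), (np.float64(0.618), 236), (np.float64(0.62), 168), (np.float64(0.622), 221), (np.float64(0.624), 228), (np.float64(0.626), 229), (np.float64(0.628), 228), (np.float64(0.63), 229), (np.float64(0.632), 213), (np.float64(0.634), 174), (np.float64(0.636), 171)]
[0.5994 0.2817 0.0683] 102
[0.5994 0.2816 0.0682] 103
[0.5994 0.2817 0.0683] 103
```

Emit:
send_rows([
  {"delta_rot": [0, 0, 0], "linear": [-0.005, 0.02, 0], "fingers": 0.05},
  {"delta_rot": [0, 0, 0], "linear": [-0.008, 0.035, 0], "fingers": 0.05},
  {"delta_rot": [0, 0, 0], "linear": [-0.008, 0.035, 0], "fingers": 0.05},
  {"delta_rot": [0, 0, 0], "linear": [-0.008, 0.035, 0.01], "fingers": 0.05},
  {"delta_rot": [0, 0, 0], "linear": [-0.008, 0.035, 0.01], "fingers": 0.05},
  {"delta_rot": [0, 0, 0], "linear": [-0.005, 0.02, 0.015], "fingers": 0.05},
  {"delta_rot": [0, 0, 0], "linear": [0, 0.01, 0.015], "fingers": 0.05},
  {"delta_rot": [0, 0, 0], "linear": [0, 0, 0], "fingers": 0.05},
  {"delta_rot": [0, 0, 0], "linear": [0, 0, 0], "fingers": 0.05},
])

```text
clock: 37.35
position: [0.5479, 0.035, 0.0845]
ee_rot: [-0.001, 1.0, 0.004, -0.012]
contact_force: [0.0, 0.1, 0.5]
width: 0.0497
```

```bash
python3 go.py 0.557 0.0315 0.0465 -90
```

```text
t 37.4 pos [0.5479 0.035  0.0845] w 0.0497 F [0.  0.1 0.5]
shift tool [0.0099 0.0037 0.0377] target-axes [0.0091 0.0035 0.038 ] rot [-0.16  1.33  0.49]
```

Emit:
send_rows([
  {"delta_rot": [-0.2, 1.3, 0.5], "linear": [0.009, 0.0035, 0.005], "fingers": 0.05},
  {"delta_rot": [0, 0, 0], "linear": [0, 0, 0.01], "fingers": 0.05},
  {"delta_rot": [0, 0, 0], "linear": [0, 0, 0.008], "fingers": 0.05},
  {"delta_rot": [0, 0, 0], "linear": [0, 0, 0.003], "fingers": 0.05},
  {"delta_rot": [0, 0, 0], "linear": [0, 0, 0], "fingers": 0.05},
  {"delta_rot": [0, 0, 0], "linear": [0, 0, 0], "fingers": 0.05},
])

```text
clock: 37.85
position: [0.5566, 0.0373, 0.0554]
ee_rot: [-0.001, 1.0, 0.002, -0.002]
contact_force: [0.1, -1.0, -0.9]
width: 0.0502
```

```bash
python3 go.py 0.557 0.0315 0.0455 -90
```

```text
t 37.9 pos [0.5566 0.0373 0.0554] w 0.0502 F [ 0.1 -1.  -0.9]
shift tool [0.0004 0.0058 0.0099] target-axes [0.0004 0.0058 0.0099] rot [-0.11  0.25  0.27]
```

Emit:
send_rows([
  {"delta_rot": [-0.1, 0.2, 0.3], "linear": [0, 0.006, 0.003], "fingers": 0.05},
  {"delta_rot": [0, 0, 0], "linear": [0, 0, 0.004], "fingers": 0.05},
  {"delta_rot": [0, 0, 0], "linear": [0, 0, 0.002], "fingers": 0.05},
  {"delta_rot": [0, 0, 0], "linear": [0, 0, 0], "fingers": 0.05},
  {"delta_rot": [0, 0, 0], "linear": [0, 0, 0], "fingers": 0.05},
])

```text
clock: 38.27
position: [0.5571, 0.0314, 0.0465]
ee_rot: [0.0, 1.0, 0.0, 0.0]
contact_force: [0.7, -0.5, -0.2]
width: 0.0501
```

```bash
python3 go.py 0.557 0.0315 0.0455 -90
```

```text
t 38.3 pos [0.5571 0.0314 0.0465] w 0.0501 F [ 0.7 -0.5 -0.2]
shift tool [-0.0001 -0.0001  0.001 ] target-axes [-0.0001 -0.0001  0.001 ] rot [ 0.   -0.05  0.  ]
```

Emit:
send_rows([
  {"delta_rot": [0, 0, 0], "linear": [0, 0, 0.001], "fingers": 0.035},
  {"delta_rot": [0, 0, 0], "linear": [0, 0, 0], "fingers": 0.01},
  {"delta_rot": [0, 0, 0], "linear": [0, 0, 0], "fingers": 0.01},
  {"delta_rot": [0, 0, 0], "linear": [0, 0, 0], "fingers": 0.01},
  {"delta_rot": [0, 0, 0], "linear": [0, 0, 0], "fingers": 0.01},
  {"delta_rot": [0, 0, 0], "linear": [0, 0, 0], "fingers": 0.01},
  {"delta_rot": [0, 0, 0], "linear": [0, 0, -0.01], "fingers": 0.01},
  {"delta_rot": [0, 0, 0], "linear": [0, 0, -0.02], "fingers": 0.01},
  {"delta_rot": [0, 0, 0], "linear": [0, 0, -0.02], "fingers": 0.01},
  {"delta_rot": [0, 0, 0], "linear": [0, 0, -0.01], "fingers": 0.01},
  {"delta_rot": [0, 0, 0], "linear": [0, 0, 0], "fingers": 0.01},
], force=80)

```text
clock: 39.18
position: [0.5549, 0.0313, 0.1079]
ee_rot: [-0.0, 1.0, -0.0, -0.002]
contact_force: [-0.7, -0.2, -1.9]
width: 0.0208
```

```bash
python3 go.py 0.602 0.283 0.105 -90
```

```text
t 39.2 pos [0.5549 0.0313 0.1079] w 0.0208 F [-0.7 -0.2 -1.9]
shift tool [ 0.047  -0.2517  0.0028] target-axes [ 0.0471 -0.2517  0.0029] rot [-0.02  0.27 -0.02]
```

Emit:
send_rows([
  {"delta_rot": [0, 0, 0], "linear": [0.003, -0.015, 0], "fingers": 0.01},
  {"delta_rot": [0, 0, 0], "linear": [0.005, -0.027, 0], "fingers": 0.01},
  {"delta_rot": [0, 0, 0], "linear": [0.005, -0.03, 0], "fingers": 0.01},
  {"delta_rot": [0, 0, 0], "linear": [0.005, -0.03, 0], "fingers": 0.01},
  {"delta_rot": [0, 0, 0], "linear": [0.005, -0.03, 0], "fingers": 0.01},
  {"delta_rot": [0, 0, 0], "linear": [0.005, -0.03, 0], "fingers": 0.01},
  {"delta_rot": [0, 0, 0], "linear": [0.005, -0.03, 0], "fingers": 0.01},
  {"delta_rot": [0, 0, 0], "linear": [0.005, -0.03, 0], "fingers": 0.01},
  {"delta_rot": [0, 0, 0], "linear": [0.003, -0.015, 0], "fingers": 0.01},
  {"delta_rot": [0, 0, 0], "linear": [0, 0, 0], "fingers": 0.01},
  {"delta_rot": [0, 0, 0], "linear": [0, 0, 0], "fingers": 0.01},
])

```text
clock: 40.1
position: [0.5933, 0.2761, 0.1025]
ee_rot: [0.002, 1.0, -0.002, -0.007]
contact_force: [-0.2, -0.8, -2.0]
width: 0.0212
```

```bash
python3 go.py 0.602 0.283 0.08 -90
```

```text
t 40.1 pos [0.5933 0.2761 0.1025] w 0.0212 F [-0.2 -0.8 -2. ]
shift tool [ 0.009  -0.007   0.0223] target-axes [ 0.0087 -0.0069  0.0225] rot [ 0.24  0.84 -0.2 ]
```

Emit:
send_rows([
  {"delta_rot": [0.2, 0.8, -0.2], "linear": [0.008, -0.007, 0.003], "fingers": 0.01},
  {"delta_rot": [0, 0, 0], "linear": [0, 0, 0.008], "fingers": 0.01},
  {"delta_rot": [0, 0, 0], "linear": [0, 0, 0.007], "fingers": 0.01},
  {"delta_rot": [0, 0, 0], "linear": [0, 0, 0.003], "fingers": 0.01},
  {"delta_rot": [0, 0, 0], "linear": [0, 0, 0], "fingers": 0.01},
  {"delta_rot": [0, 0, 0], "linear": [0, 0, 0], "fingers": 0.01},
])

```text
clock: 40.6
position: [0.6003, 0.2767, 0.0773]
ee_rot: [0.003, 1.0, -0.002, -0.002]
contact_force: [-0.1, -0.3, -2.5]
width: 0.0213
```

```bash
python3 go.py 0.602 0.283 0.073 -90
```

```text
t 40.6 pos [0.6003 0.2767 0.0773] w 0.0213 F [-0.1 -0.3 -2.5]
shift tool [ 0.0017 -0.0063  0.0043] target-axes [ 0.0017 -0.0063  0.0043] rot [ 0.3   0.27 -0.26]
```

Emit:
send_rows([
  {"delta_rot": [0.3, 0.3, -0.3], "linear": [0.0017, -0.006, 0], "fingers": 0.01},
  {"delta_rot": [0, 0, 0], "linear": [0, 0, 0.002], "fingers": 0.01},
  {"delta_rot": [0, 0, 0], "linear": [0, 0, 0.002], "fingers": 0.01},
  {"delta_rot": [0, 0, 0], "linear": [0, 0, 0], "fingers": 0.01},
  {"delta_rot": [0, 0, 0], "linear": [0, 0, 0], "fingers": 0.01},
])

```text
clock: 41.02
position: [0.6026, 0.2822, 0.0735]
ee_rot: [-0.0, 1.0, -0.0, 0.001]
contact_force: [-0.5, 0.2, -1.8]
width: 0.021
```

```bash
python3 go.py 0.602 0.283 0.0565 -90; python3 - <<'E'
from h import *
snap('top','t9')
for n in ['dish','lid_rim']:
  for r in manip.masks_of(n,'top')[:3]: 
    e=r['extent'];print(n,round(r['p'],2),np.round(e,1),ray('top',[[(e[0]+e[2])/2,(e[1]+e[3])/2]],.03).round(3))
E
```

```text
t 41.0 pos [0.6026 0.2822 0.0735] w 0.021 F [-0.5  0.2 -1.8]
shift tool [-0.0006 -0.0007  0.017 ] target-axes [-0.0006 -0.0008  0.017 ] rot [-0.04 -0.09 -0.01]
dish 0.26 [267.6 161.2 316.2 212.6] [[0.546 0.026 0.03 ]]
lid_rim 0.89 [ 80.5 209.9 127.2 252.9] [[0.384 0.669 0.03 ]]
lid_rim 0.74 [198.5 153.6 242.8 182.4] [[0.612 0.276 0.03 ]]
```

Emit:
send_rows([
  {"delta_rot": [0, -0.1, 0], "linear": [-0.0005, 0, 0.002], "fingers": 0.01},
  {"delta_rot": [0, 0, 0], "linear": [0, 0, 0.002], "fingers": 0.01},
  {"delta_rot": [0, 0, 0], "linear": [0, 0, 0.002], "fingers": 0.01},
  {"delta_rot": [0, 0, 0], "linear": [0, 0, 0.001], "fingers": 0.01},
  {"delta_rot": [0, 0, 0], "linear": [0, 0, 0], "fingers": 0.01},
  {"delta_rot": [0, 0, 0], "linear": [0, 0, 0], "fingers": 0.01},
])

```text
clock: 41.67
position: [0.602, 0.2824, 0.0659]
ee_rot: [-0.0, 1.0, -0.0, -0.0]
contact_force: [0.8, 0.1, -1.4]
width: 0.0213
```

```bash
python3 go.py 0.602 0.283 0.0565 -90
```

```text
t 41.7 pos [0.602  0.2824 0.0659] w 0.0213 F [ 0.8  0.1 -1.4]
shift tool [-0.     -0.0006  0.0094] target-axes [-0.     -0.0006  0.0094] rot [-0.04  0.   -0.  ]
```

No contact at 0.066, which is below first engagement, so I continue.

Emit:
send_rows([
  {"delta_rot": [0, 0, 0], "linear": [0, 0, 0.002], "fingers": 0.01},
  {"delta_rot": [0, 0, 0], "linear": [0, 0, 0.002], "fingers": 0.01},
  {"delta_rot": [0, 0, 0], "linear": [0, 0, 0.002], "fingers": 0.01},
  {"delta_rot": [0, 0, 0], "linear": [0, 0, 0.001], "fingers": 0.01},
  {"delta_rot": [0, 0, 0], "linear": [0, 0, 0], "fingers": 0.01},
  {"delta_rot": [0, 0, 0], "linear": [0, 0, 0], "fingers": 0.01},
])

```text
clock: 42.17
position: [0.602, 0.2823, 0.058]
ee_rot: [-0.0, 1.0, -0.0, -0.0]
contact_force: [0.6, -0.3, -2.5]
width: 0.021
```

```bash
python3 go.py 0.602 0.283 0.0565 -90
```

```text
t 42.2 pos [0.602  0.2823 0.058 ] w 0.021 F [ 0.6 -0.3 -2.5]
shift tool [-0.     -0.0007  0.0015] target-axes [-0.     -0.0007  0.0015] rot [-0.04  0.01 -0.01]
```

Emit:
send_rows([
  {"delta_rot": [0, 0, 0], "linear": [0, 0, 0.001], "fingers": 0.01},
  {"delta_rot": [0, 0, 0], "linear": [0, 0, 0.0007], "fingers": 0.01},
  {"delta_rot": [0, 0, 0], "linear": [0, 0, 0], "fingers": 0.01},
  {"delta_rot": [0, 0, 0], "linear": [0, 0, 0], "fingers": 0.01},
])

```text
clock: 42.5
position: [0.6023, 0.2824, 0.0578]
ee_rot: [-0.001, 1.0, 0.0, 0.001]
contact_force: [-0.6, 0.2, -2.0]
width: 0.0213
```

```bash
python3 go.py 0.602 0.283 0.0565 -90
```

```text
t 42.5 pos [0.6023 0.2824 0.0578] w 0.0213 F [-0.6  0.2 -2. ]
shift tool [-0.0003 -0.0005  0.0013] target-axes [-0.0003 -0.0006  0.0013] rot [-0.06 -0.06  0.  ]
```

Emit:
send_rows([
  {"delta_rot": [0, 0, 0], "linear": [0, 0, 0.0015], "fingers": 0.01},
  {"delta_rot": [0, 0, 0], "linear": [0, 0, 0.0015], "fingers": 0.01},
  {"delta_rot": [0, 0, 0], "linear": [0, 0, 0], "fingers": 0.01},
  {"delta_rot": [0, 0, 0], "linear": [0, 0, 0], "fingers": 0.01},
])

```text
clock: 42.83
position: [0.6027, 0.2826, 0.0581]
ee_rot: [-0.001, 1.0, 0.0, 0.002]
contact_force: [0.0, 0.2, -0.8]
width: 0.0213
```

```bash
python3 go.py 0.602 0.283 0.0565 -90
```

```text
t 42.8 pos [0.6027 0.2826 0.0581] w 0.0213 F [ 0.   0.2 -0.8]
shift tool [-0.0007 -0.0004  0.0016] target-axes [-0.0007 -0.0004  0.0016] rot [-0.1  -0.19  0.01]
```

The lid has come to rest on the rim, as z no longer falls and the load is transferring. I release it and retreat.

Emit:
send_rows([
  {"delta_rot": [0, 0, 0], "linear": [0, 0, 0], "fingers": 0.025},
  {"delta_rot": [0, 0, 0], "linear": [0, 0, 0], "fingers": 0.04},
  {"delta_rot": [0, 0, 0], "linear": [0, 0, 0], "fingers": 0.05},
  {"delta_rot": [0, 0, 0], "linear": [0, 0, 0], "fingers": 0.05},
  {"delta_rot": [0, 0, 0], "linear": [0, 0, -0.01], "fingers": 0.05},
  {"delta_rot": [0, 0, 0], "linear": [0, 0, -0.02], "fingers": 0.05},
  {"delta_rot": [0, 0, 0], "linear": [0, 0, -0.03], "fingers": 0.05},
  {"delta_rot": [0, 0, 0], "linear": [0, 0.015, -0.03], "fingers": 0.05},
  {"delta_rot": [0, 0, 0], "linear": [0, 0.025, -0.02], "fingers": 0.05},
  {"delta_rot": [0, 0, 0], "linear": [0, 0.005, 0], "fingers": 0.05},
  {"delta_rot": [0, 0, 0], "linear": [0, 0, 0], "fingers": 0.05},
  {"delta_rot": [0, 0, 0], "linear": [0, 0, 0], "fingers": 0.05},
])

```text
clock: 43.83
position: [0.6033, 0.2373, 0.1751]
ee_rot: [-0.001, 1.0, 0.0, 0.003]
contact_force: [0.7, 0.3, -0.0]
width: 0.0501
```

```bash
cat > lid.py <<'E'
from h import *
import sys
from scipy.optimize import least_squares
ci=manip.camera_info('wrist'); a=snap('wrist',sys.argv[1]); st()
for r in manip.masks_of('lid_rim','wrist')[:2]:
    m=r['pixels'].astype(np.uint8); c=max(cv2.findContours(m,0,1)[0],key=cv2.contourArea).reshape(-1,2)
    P=ray('wrist',c,.0285,ci)[:,:2]; f=lambda s:np.hypot(P[:,0]-s[0],P[:,1]-s[1])-s[2]
    s=least_squares(f,[*P.mean(0),.079],loss='soft_l1',f_scale=.001).x
    print('lid',round(r['p'],2),np.round(r['extent']),'fit@z.0285',s.round(4),'res',np.median(abs(f(s))).round(4))
E
python3 lid.py w17; python3 dish.py w18
```

```text
t 43.8833 pos [0.603  0.2375 0.1745] w 0.0498 F [0.4 0.1 1. ]
[[1.0, 0.001, 0.004], [0.001, -1.0, 0.002], [0.004, -0.002, -1.0]] q [0.27 0.43 1.47 0.   1.23 0.27]
lid 0.74 [  0.   0.  46. 152.] fit@z.0285 [0.3808 0.3457 0.0382] res 0.0098
lid 0.57 [182.  57. 364. 237.] fit@z.0285 [0.6013 0.2829 0.0775] res 0.0002
```

The lid's outline fits a circle at (0.601,0.283) with 0.2 mm residual, so it looks seated and level. Next I shut the cover.

Emit:
send_rows([
  {"delta_rot": [0, 0, -2.6], "linear": [-0.002, 0.02, 0], "fingers": 0.05},
  {"delta_rot": [0, 0, 0], "linear": [-0.002, 0.04, 0], "fingers": 0.05},
  {"delta_rot": [0, 0, 0], "linear": [-0.002, 0.041, 0], "fingers": 0.05},
  {"delta_rot": [0, 0, 0], "linear": [-0.002, 0.041, 0], "fingers": 0.05},
  {"delta_rot": [0, 0, 0], "linear": [-0.002, 0.041, 0], "fingers": 0.05},
  {"delta_rot": [0, 0, 0], "linear": [-0.002, 0.041, 0], "fingers": 0.05},
  {"delta_rot": [0, 0, 0], "linear": [-0.002, 0.041, 0], "fingers": 0.05},
  {"delta_rot": [0, 0, 0], "linear": [-0.002, 0.041, 0], "fingers": 0.05},
  {"delta_rot": [0, 0, 0], "linear": [-0.002, 0.041, 0], "fingers": 0.05},
  {"delta_rot": [0, 0, 0], "linear": [-0.002, 0.041, 0], "fingers": 0.05},
  {"delta_rot": [0, 0, 0], "linear": [-0.002, 0.041, 0], "fingers": 0.05},
  {"delta_rot": [0, 0, 0], "linear": [-0.002, 0.03, 0], "fingers": 0.05},
])

```text
clock: 45.08
position: [0.6021, -0.2223, 0.1568]
ee_rot: [-0.006, 0.999, 0.036, -0.008]
contact_force: [0.3, 0.7, -0.6]
width: 0.0501
```

```bash
python3 go.py 0.5645 -0.286 0.1 -87.3
```

```text
t 45.1 pos [ 0.6021 -0.2223  0.1568] w 0.0501 F [ 0.3  0.7 -0.6]
shift tool [-0.0412  0.0615  0.0567] target-axes [-0.0405  0.0619  0.0568] rot [-0.66  0.85  1.42]
```

Emit:
send_rows([
  {"delta_rot": [-0.7, 0.8, 1.4], "linear": [-0.015, 0.02, 0.01], "fingers": 0.05},
  {"delta_rot": [0, 0, 0], "linear": [-0.015, 0.02, 0.02], "fingers": 0.05},
  {"delta_rot": [0, 0, 0], "linear": [-0.01, 0.015, 0.02], "fingers": 0.05},
  {"delta_rot": [0, 0, 0], "linear": [0, 0.005, 0.01], "fingers": 0.05},
  {"delta_rot": [0, 0, 0], "linear": [0, 0, 0], "fingers": 0.05},
  {"delta_rot": [0, 0, 0], "linear": [0, 0, 0], "fingers": 0.05},
])

```text
clock: 45.58
position: [0.5656, -0.2937, 0.0898]
ee_rot: [0.0, 1.0, 0.02, -0.001]
contact_force: [0.6, 0.5, 0.4]
width: 0.05
```

```bash
python3 go.py 0.5645 -0.286 0.0605 -87.3; python3 - <<'E'
from h import *
a=snap('wrist','w19'); g=cv2.cvtColor(a,cv2.COLOR_RGB2GRAY)
print(proj('wrist',[[.5645,-.286,.043]]).round())
print([(round(x,4),int(g[tuple(proj('wrist',[[x,-.286,.043]])[0].round().astype(int)[::-1])])) for x in np.arange(.54,.592,.002)])
print([(round(y,4),int(g[tuple(proj('wrist',[[.5645,y,.043]])[0].round().astype(int)[::-1])])) for y in np.arange(-.32,-.25,.003)])
E
```

```text
t 45.6 pos [ 0.5656 -0.2937  0.0898] w 0.05 F [0.6 0.5 0.4]
shift tool [-0.0007 -0.0078  0.0293] target-axes [-0.0007 -0.0078  0.0293] rot [ 0.02  0.11 -0.42]
[[276. 240.]]
[(np.float64(0.54), 92), (np.float64(0.542), 97), (np.float64(0.544), 152), (np.float64(0.546), 236), (np.float64(0.548), 234), (np.float64(0.55), 234), (np.float64(0.552), 233), (np.float64(0.554), 234), (np.float64(0.556), 235), (np.float64(0.558), 230), (np.float64(0.56), 73), (np.float64(0.562), 81), (np.float64(0.564), 78), (np.float64(0.566), 83), (np.float64(0.568), 80), (np.float64(0.57), 153), (np.float64(0.572), 237), (np.float64(0.574), 237), (np.float64(0.576), 237), (np.float64(0.578), 236), (np.float64(0.58), 235), (np.float64(0.582), 236), (np.float64(0.584), 237), (np.float64(0.586), 238), (np.float64(0.588), 238), (np.float64(0.59), 235)]
[(np.float64(-0.32), 234), (np.float64(-0.317), 236), (np.float64(-0.314), 136), (np.float64(-0.311), 82), (np.float64(-0.308), 75), (np.float64(-0.305), 79), (np.float64(-0.302), 77), (np.float64(-0.299), 82), (np.float64(-0.296), 82), (np.float64(-0.293), 76), (np.float64(-0.29), 80), (np.float64(-0.287), 81), (np.float64(-0.284), 82), (np.float64(-0.281), 82), (np.float64(-0.278), 77), (np.float64(-0.275), 84), (np.float64(-0.272), 89), (np.float64(-0.269), 87), (np.float64(-0.266), 85), (np.float64(-0.263), 86), (np.float64(-0.26), 238), (np.float64(-0.257), 238), (np.float64(-0.254), 239), (np.float64(-0.251), 238)]
```

Grip bar confirmed at (0.565,-0.287). I descend on it.

Emit:
send_rows([
  {"delta_rot": [0, 0.1, -0.4], "linear": [-0.001, -0.006, 0.005], "fingers": 0.045},
  {"delta_rot": [0, 0, 0], "linear": [0, 0, 0.01], "fingers": 0.045},
  {"delta_rot": [0, 0, 0], "linear": [0, 0, 0.007], "fingers": 0.045},
  {"delta_rot": [0, 0, 0], "linear": [0, 0, 0.002], "fingers": 0.045},
  {"delta_rot": [0, 0, 0], "linear": [0, 0, 0], "fingers": 0.045},
  {"delta_rot": [0, 0, 0], "linear": [0, 0, 0], "fingers": 0.045},
])

```text
clock: 46.13
position: [0.569, -0.2819, 0.0666]
ee_rot: [0.001, 1.0, 0.028, 0.003]
contact_force: [0.3, -0.2, 0.2]
width: 0.0448
```

```bash
python3 go.py 0.5645 -0.287 0.06 -87.3
```

```text
t 46.1 pos [ 0.569  -0.2819  0.0666] w 0.0448 F [ 0.3 -0.2  0.2]
shift tool [-0.0048  0.0048  0.0066] target-axes [-0.0047  0.0049  0.0066] rot [ 0.12 -0.31  0.47]
```

Emit:
send_rows([
  {"delta_rot": [0.1, -0.3, 0.5], "linear": [-0.005, 0.004, 0.003], "fingers": 0.045},
  {"delta_rot": [0, 0, 0], "linear": [0, 0, 0.003], "fingers": 0.03},
  {"delta_rot": [0, 0, 0], "linear": [0, 0, 0], "fingers": 0.01},
  {"delta_rot": [0, 0, 0], "linear": [0, 0, 0], "fingers": 0.0},
  {"delta_rot": [0, 0, 0], "linear": [0, 0, 0], "fingers": 0.0},
  {"delta_rot": [0, 0, 0], "linear": [0, 0, 0], "fingers": 0.0},
  {"delta_rot": [0, 0, 0], "linear": [0, 0, 0], "fingers": 0.0},
], force=40)

```text
clock: 46.72
position: [0.5644, -0.2869, 0.0611]
ee_rot: [0.0, 1.0, 0.023, 0.001]
contact_force: [0.1, 0.6, -0.9]
width: 0.0104
```

Emit:
send_rows([
  {"delta_rot": [0, 0, 0], "linear": [-0.008, 0, 0], "fingers": 0.0},
  {"delta_rot": [0, 0, 0], "linear": [-0.012, 0, 0], "fingers": 0.0},
  {"delta_rot": [0, 0, 0], "linear": [-0.012, 0, 0], "fingers": 0.0},
  {"delta_rot": [0, 0, 0], "linear": [-0.012, 0, 0], "fingers": 0.0},
  {"delta_rot": [0, 0, 0], "linear": [-0.012, 0, 0], "fingers": 0.0},
  {"delta_rot": [0, 0, 0], "linear": [-0.012, 0, 0], "fingers": 0.0},
  {"delta_rot": [0, 0, 0], "linear": [-0.012, 0, 0], "fingers": 0.0},
  {"delta_rot": [0, 0, 0], "linear": [-0.01, 0, 0], "fingers": 0.0},
  {"delta_rot": [0, 0, 0], "linear": [-0.008, 0, 0], "fingers": 0.0},
  {"delta_rot": [0, 0, 0], "linear": [0, 0, 0], "fingers": 0.0},
])

```text
clock: 47.55
position: [0.456, -0.2924, 0.0611]
ee_rot: [0.002, 1.0, 0.023, 0.003]
contact_force: [1.7, -1.0, -4.2]
width: 0.0104
```

```bash
python3 go.py 0.4525 -0.2915 0.06 -87.3
```

```text
t 47.5 pos [ 0.456  -0.2924  0.0611] w 0.0104 F [ 1.7 -1.  -4.2]
shift tool [-0.0035 -0.001   0.0011] target-axes [-0.0034 -0.001   0.0011] rot [ 0.28 -0.3  -0.11]
```

Emit:
send_rows([
  {"delta_rot": [0, 0, 0], "linear": [-0.004, 0, 0], "fingers": 0.0},
  {"delta_rot": [0, 0, 0], "linear": [-0.003, 0, 0], "fingers": 0.0},
  {"delta_rot": [0, 0, 0], "linear": [-0.003, 0, 0], "fingers": 0.0},
  {"delta_rot": [0, 0, 0], "linear": [0, 0, 0], "fingers": 0.0},
])

```text
clock: 47.88
position: [0.4533, -0.2925, 0.061]
ee_rot: [0.002, 1.0, 0.019, 0.012]
contact_force: [-1.1, -1.8, 0.5]
width: 0.0104
```

```bash
python3 go.py 0.4525 -0.2915 0.06 -87.3
```

```text
t 47.9 pos [ 0.4533 -0.2925  0.061 ] w 0.0104 F [-1.1 -1.8  0.5]
shift tool [-0.0008 -0.001   0.001 ] target-axes [-0.0008 -0.001   0.001 ] rot [ 0.3  -1.37 -0.47]
```

The cover hit its end stop after 111 mm of travel. I release, rise and do the final checks.

Emit:
send_rows([
  {"delta_rot": [0, 0, 0], "linear": [0, 0, 0], "fingers": 0.025},
  {"delta_rot": [0, 0, 0], "linear": [0, 0, 0], "fingers": 0.04},
  {"delta_rot": [0, 0, 0], "linear": [0, 0, 0], "fingers": 0.045},
  {"delta_rot": [0, 0, 0], "linear": [0, 0, -0.015], "fingers": 0.045},
  {"delta_rot": [0.3, -1.4, 0], "linear": [0, 0, -0.03], "fingers": 0.045},
  {"delta_rot": [0, 0, 0], "linear": [0, 0, -0.035], "fingers": 0.045},
  {"delta_rot": [0, 0, 0], "linear": [0, 0, -0.035], "fingers": 0.045},
  {"delta_rot": [0, 0, 0], "linear": [0, 0, -0.02], "fingers": 0.045},
  {"delta_rot": [0, 0, 0], "linear": [0, 0, 0], "fingers": 0.045},
  {"delta_rot": [0, 0, 0], "linear": [0, 0, 0], "fingers": 0.045},
])

```text
clock: 48.72
position: [0.4492, -0.2909, 0.2006]
ee_rot: [-0.003, 1.0, 0.019, -0.006]
contact_force: [-0.8, 0.6, -0.3]
width: 0.0455
```

```bash
python3 - <<'E'
from h import *
st(); a=snap('wrist','w20'); g=cv2.cvtColor(a,cv2.COLOR_RGB2GRAY)
print([(round(float(x),4),int(g[tuple(proj('wrist',[[x,-.2915,.043]])[0].round().astype(int)[::-1])])) for x in np.arange(.418,.480,.002)])
for n in ['lid_rim','dish','bottle','beaker','tipbox','dishes','timer','marker','forceps','lid_knob']:
    if n=='lid_rim': snap('top','tend')
    for r in manip.find_in(n,'top')[:3]:
        e=r['extent'];print(n,round(r['p'],2),np.round(e),np.round(ray('top',[(e[0]+e[2])/2,(e[1]+e[3])/2],.0285 if 'lid' in n else 0)[0],3))
E
```

```text
t 48.7167 pos [ 0.4492 -0.2909  0.2006] w 0.0455 F [-0.8  0.6 -0.3]
[[0.999, 0.038, -0.012], [0.038, -0.999, 0.006], [-0.012, -0.006, -1.0]] q [-0.7   0.26  1.67 -0.    1.22 -0.74]
[(0.418, 184), (0.42, 125), (0.422, 107), (0.424, 108), (0.426, 111), (0.428, 111), (0.43, 89), (0.432, 149), (0.434, 205), (0.436, 200), (0.438, 196), (0.44, 196), (0.442, 194), (0.444, 199), (0.446, 185), (0.448, 66), (0.45, 64), (0.452, 66), (0.454, 70), (0.456, 66), (0.458, 86), (0.46, 198), (0.462, 196), (0.464, 199), (0.466, 195), (0.468, 197), (0.47, 195), (0.472, 198), (0.474, 196), (0.476, 199), (0.478, 198)]
lid_rim 0.97 [196. 154. 243. 194.] [0.59  0.279 0.028]
lid_rim 0.7 [172. 231. 219. 278.] [0.309 0.351 0.028]
lid_rim 0.62 [ 82. 212. 128. 254.] [0.38  0.664 0.028]
bottle 0.77 [257.  98. 275. 131.] [0.825 0.12  0.   ]
bottle 0.74 [269. 162. 314. 210.] [0.556 0.026 0.   ]
beaker 0.85 [333. 111. 351. 136.] [ 0.79  -0.157  0.   ]
beaker 0.38 [361. 152. 399. 224.] [ 0.552 -0.289  0.   ]
tipbox 0.85 [140. 177. 172. 215.] [0.514 0.506 0.   ]
dishes 0.52 [244. 233. 260. 251.] [0.355 0.163 0.   ]
timer 0.79 [324. 237. 347. 255.] [ 0.345 -0.127  0.   ]
marker 0.51 [330. 150. 340. 187.] [ 0.622 -0.129  0.   ]
marker 0.41 [331. 110. 349. 137.] [ 0.792 -0.151  0.   ]
forceps 0.57 [196. 126. 202. 140.] [0.751 0.362 0.   ]
lid_knob 0.72 [ 81. 208. 126. 251.] [0.391 0.671 0.028]
lid_knob 0.66 [170. 234. 219. 276.] [0.308 0.353 0.028]
lid_knob 0.59 [197. 151. 245. 193.] [0.597 0.274 0.028]
```

```bash
python3 -c "
from rig import manip
print(manip.sign_off())"
```

```text
the job is handed in; nothing more can be done
None
```

The job is handed in, with all three slides in the dish, the lid back on and the case's cover shut. No verdict was reported. Simulated time was about 49 s of the 210 s allowed.

- **Lid off:** I raised it edge first, tilted 7.6° with the other edge down. I carried it low, with the knob about 0.1 m above the bench, and laid it on the small white pad.
- **Dish knocked:** the dish was knocked about 45 mm in +x while I fetched the second slide. I measured it again and used the new position from then on.
- **Slides:** the last picture showed all three flat and side by side in the dish.
- **Lid on:** it came to rest with the tool level, about 1.5 mm above the height I expected. By that reading the knob is about 44.5 mm up, against the 45.5 mm limit. Its outline then fitted a circle at (0.601, 0.283) within 0.2 mm. I did not measure its height or tilt after release, and the network returned no dish outline through the lid. I rely on the skirt's 4 mm play for centring.
- **Cover:** it was pushed to its end stop, about 111 mm of travel, with the grip bar seen at x = 0.453, where I expect it when shut.
- **Bystanders:** most still show within 1 cm of where they started. The forceps showed a 2 cm shift, but only part of them was detected and the arm never went near them.
- **Camera disagreement:** the top camera's coarse lid boxes were 5–12 mm off the wrist camera's fit. I trusted the wrist camera.

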